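Lock the lathe's tool rest with a T-wrench and socket

ROBOT

A 7-joint arm with a two-finger parallel gripper is mounted at the origin on the work surface. World frame = base frame: x ahead of the robot, y to its left, z up, the work surface at z = 0. Lengths are in m, angles in rad, forces in N, time in s.
With the tool pointing down it reaches from about 0.425 to 0.875 m from the base axis. Payload 4.7 kg.
Tool frame: the origin (TCP) lies on the centre line of the jaws, within the pads' length; the fingertips stand 14 mm ahead of it and the grasp point (between the pads) lies 5 mm behind it; z points along the fingers, y is the direction in which the jaws open and shut (so a half turn about z gives the same grasp; the last joint's range is limited). The gripper opens to 87 mm and grips with 3 to 60 N. Pads are 19 mm wide; open, the fingers measure 117 mm over their backs; the gripper's body (75 mm by 190 mm) begins 51 mm behind the grasp point.
Start: joints at [1.146, 0.321, -0.07, 1.45, 0.023, 1.371, -0.057], TCP at [0.276, -0.588, 0.237] pointing down, gripper open.
Joint ranges: [-2.86, 2.86], [-0.3, 2.09], [-1.38, 1.24], [0.06, 2.45], [-1.56, 4.7], [0.09, 2.05], [-2.69, 2.69]. Speed limits (rad/s): [2.57, 2.57, 3.14, 3.14, 3.14, 3.14, 3.14].

INTERFACE

Orientations are given as a rotation vector (axis times angle).
In Python, from bench import ctrl, optics, models gives the robot as it stands. The module is installed in compiled form; this text tells all that it offers.
- The arm moves only by the tool arm_command, never from a script. Its argument "motion" is a list of rows, each a list of 3 entries, a list of its own where there are three numbers: the shift along the tool's x, y, z in mm, then the turn, a rotation vector about the tool's x, y, z in degrees, then the closure, from 0 (fully open) to 1 (shut). In form: [[[x, y, z], [ax, ay, az], claw], ...]. A call has 1 to 8 rows; each row shifts and turns the commanded pose from where the row before left it, along the tool's axes as they then stand; what a row does not reach is not made up. A row lasts 1/12 s, in which the tool goes at most 41.7 mm and 7.16 degrees, less where a joint would pass 70% of its speed; a pose out of reach is approached as far as the arm can. A call with a gripper value outside its range is refused whole. The fingers move at their own pace and stop on an object; "force" is the grip in N (left out, the last holds). Time passes only in rows, so rows that do not move let the fingers close. It gives the time, the measured TCP pose, the force and the opening at its end, in the units of the state.
- ctrl.get_state(): the state, without advancing time (a new reading comes with each control period).
- optics.get_image(name): name is "scene" or "top" or "wrist"; returns (picture, depth): 400x640x3 uint8, blue, green, red; 400x640 float32, m along the optical axis (not along the pixel's ray), 0 where there is no reading.
- optics.camera_model(name): a dict with "fovy" (degrees; the focal length in pixels is half the picture's height over the tangent of half this angle, whatever the lens; pixels are square), "cx", "cy" (the principal point, pixels), "rvec" (rotation vector, rad) and "tvec" (3), from world to camera coordinates, as OpenCV has them; the wrist camera has in their place "mount" (4x4, takes a point from camera to tool coordinates, whose origin is the TCP and whose axes are the flange's). Camera axes: x right, y down, z forward; pixel columns grow to the right and rows downward; lengths in m; the calibration is good to about 2 mm. The wrist camera is an equidistant fisheye: a pixel r from the principal point sees the ray r / f radians off the axis. A picture is of the moment at which its call begins: read the wrist's pose just before it. camera_model takes no time and is no camera call.
- ctrl.close_job(): hands the job in, once; it reports no verdict.
Trained networks look in the newest picture that a camera, given by its name, has taken for a name from the list of things; names that differ only in an ending like _2 or _b are one class to them, and where a whole thing is asked for, a point or a joint stands for the part that bears it (a point fixed in the world has none). Each returns a list of dicts, best first, with "conf" (0 to 1); they miss things now and then, are a little off and sometimes report something else, mostly with a low value. They report only what shows in the picture. A call takes as long as a camera call. They do not tell look-alikes from the thing itself.
- models.search_frame(camera, target): "location" ([x, y, z] in m, in the coordinates of the camera as it stood for that picture, good to about 4 mm: the middle of the surface that is visible of it).
- models.silhouettes(camera, target): "pixels" (400x640 bool, what is visible of it).
The state is a dict: "time": time; "joint_positions": joint angles; "qd": joint speeds; "joint_torque": joint torques, N m; "position": TCP position; "tool_rot": TCP orientation; "ft_force": force on the tool from outside, world axes, zero at the start; "torque": the same for the moment, N m; "grip_width": opening from 0.0 (shut) to 1.0 (fully open).
Only numpy, scipy, OpenCV 4.12 (cv2) and the standard library are available. Lean on these libraries where they do the work, as an engineer would, in place of code of your own. Each camera call takes 0.05 s, during which the arm holds its last target.

TASK

Lock the lathe's tool rest: draw the T-wrench out of its sloping rack and push its square drive down into the middle-sized socket (30 mm, the one that fits the clamp nut), where it stands in the block, until the ball clicks and the drive is fully home. Then set the socket fully down over the nut and turn it clockwise until it comes up tight. Leave the wrench and socket standing upright and fully down on the nut, and the other sockets and tools where they are.

Things in the scene. Friction and masses are not known exactly. Their poses are not given: they have to be found in the camera images.
- wrench_hub (a point): T-wrench, steel, 143 mm long, 0.5 kg, hanging in the sloping rack 25 degrees out of vertical. This point: on its axis, 131 mm above the drive's tip, middle of the dark hub block (40 x 40 x 37 mm, from 25 mm below to 12 mm above the point), the place to grip. z runs from drive to handle, y along the cross bar (16 mm thick, 200 mm long, 5 mm below the point); the gripping faces are normal to x, 40 mm apart
- drive_tip (a point): centre of the end of the wrench's square drive (19 mm wide, 24 mm long, tip tapered over 2.5 mm); axes as wrench_hub, sides normal to x and y. 24 mm above it the round shaft (28 mm) begins: its underside is the shoulder. In the rack the shaft passes two boards; draw the wrench out along its own axis by more than 106 mm before turning it
- detent_ball (a joint): spring ball (9 mm) in the drive's +x face, 11 mm above its tip, in m: 0 = out (2 mm proud), about 0.001 = pressed in by a bore, about 0 again once clicked into a dimple. The click takes about 10 N of push; then the ball carries the socket when the wrench is lifted (it holds some 10 N), hanging 1 mm off the shoulder with a little play
- socket30_center (a point): 30 mm socket: dark steel, 78 mm tall, 0.34 kg, round body 46 mm across, hexagonal collar (36 mm over flats) on top; stands nut end down in a pocket. Point half-way up its axis. z up; x is normal to a side of the square bore (20 mm, at the top, flared, a dimple in each side), to a flat of the hexagon bore below (31.5 mm, flared) and of the collar. Drive home: its tip is 15 mm above this point
- socket24_center (a point): 24 mm socket, same shape and height, body only 39 mm across: too small for the nut, leave it. Point on its axis half-way up, z up
- socket36_center (a point): 36 mm socket, same shape and height, body 53 mm across: too big for the nut, leave it. Point on its axis half-way up, z up
- block: plywood socket block 84 x 214 x 34 mm, fixed, three round 55 mm pockets in a row along its y, 68 mm apart, pocket floors 12 mm above the bench. Origin: centre of its underside
- rack: sloping plywood wrench rack, 140 mm deep, 150 mm wide, 135 mm high, fixed: two parallel boards sloping at 25 degrees, each with a 31 mm round hole in which the wrench hangs. Origin: on the bench under its middle. The holes' axis lies in the rack's x-z plane, its upper end leaning towards -x (the robot)
- rack_hole (a point): centre of the rack's upper hole on the board's top face, 112 mm above the bench; the underside of the wrench's hub rests here
- banjo: tool-rest base: green slotted casting across the lathe's ways, fixed. Origin on the ways (60 mm above the bench) under the clamp nut. Its tool rest, 160 mm long along y, stands 116 mm towards -x from the nut, top 155 mm above the bench: carry the socket over it
- nut_top (a point): clamp nut: steel hexagon nut, 30 mm across flats, 18 mm high, axis vertical, on a 56 mm washer 82 mm above the bench; its bolt ends 8 mm above it. Point: centre of the nut's top face, 100 mm above the bench, turning with the nut; x is normal to one of its flats. With the socket fully down, the socket's centre is 21 mm above this point
- clamp_nut (a joint): angle of the clamp nut, rad, grows as it turns clockwise seen from above (its yaw falls by as much); slack at the start (0 to 0.45), slight friction (about 0.1 N m), tight against its stop at 1.35
- lathe: green wood lathe along y, fixed: two ways 136 mm wide over all, tops 60 mm above the bench; headstock 260 mm high at +y (from 0.37 m off its middle), tailstock 245 mm high at -y (from 0.38 m). Origin on the bench under its middle
- v_rest: plywood V-notched bat rest, 150 mm wide, 98 mm high, 16 mm thick, standing loose across the lathe's ways to the right of the tool rest; leave it. Origin under its middle
- chisel: loose skew chisel, 290 mm long, 28 mm high, lying loose on the bench in front of the robot, along x, blade away from it; leave it. Origin under the blade, 100 mm from its edge
Things that resemble listed ones, but are neither listed nor needed, are in the scene too. What is shaped like the part that bears socket30_center but blue or white is not meant.

How it is judged:
By the outcome, as a careful person would: the job done as asked, in the order asked, and still so for the second after the job is handed in, with the robot touching nothing.
It also fails if it takes over 66 s, if anything falls off the work surface, if the arm or the gripper's body presses on something with over 40 N, if the wrist force passes 120 N, or if a joint passes its speed limit or range.

## Working session

There is one attempt and no reset: what is moved stays moved. The work goes in short steps, Python scripts to look and compute and a tool call to move; the robot and the scene stay as the last step left them, time stands still between calls to the robot, and variables do not carry over. Pictures are saved under pics/ and viewed, and the job is handed in when it is done.

Besides the shell and the picture viewer there is one more tool, called after "Request:" by a JSON object that holds its "api" and its "payload", one argument or row to a line. arm_command: Moves the arm, as the interface text tells. Its arguments: {"type":"object","properties":{"motion":{"type":"array","items":{"type":"array"}},"force":{"type":"number"}},"required":["motion"]}

```bash
mkdir -p pics; ls; cat > h.py <<'E'
import numpy as np, cv2
from scipy.spatial.transform import Rotation as R
from bench import ctrl, optics, models
E
python3 - <<'E'
from h import *
s=ctrl.get_state(); print(s)
for n in ("scene","top","wrist"):
    m=optics.camera_model(n); print(n,m)
    im,d=optics.get_image(n); cv2.imwrite(f"pics/{n}0.png",im); np.save(f"{n}0_d.npy",d)
E
```

```text
pics
{'time': 0.0, 'joint_positions': array([ 1.14606055,  0.32184813, -0.07007263,  1.45166263,  0.0225688 ,
        1.3707851 , -0.05689667]), 'qd': array([-0.00107138,  0.00125408, -0.00084529, -0.00053844,  0.00056474,
        0.00232108,  0.00046503]), 'joint_torque': array([-8.51415225e-04, -4.91293252e+01, -4.04530624e-01, -3.12525594e+01,
       -6.39201910e-02,  4.37994674e-02,  1.76368476e-04]), 'position': array([ 0.2759145 , -0.58795983,  0.23545127]), 'tool_rot': array([-3.06445546e+00, -6.83424538e-01,  7.62005677e-04]), 'ft_force': array([-0.21443094,  0.65792183,  0.61633835]), 'torque': array([-0.03384623,  0.00409179,  0.00468346]), 'grip_width': 0.9986193474206532}
scene {'fovy': 45.07467021244913, 'cx': 320.9485468020835, 'cy': 205.86592003690092, 'rvec': array([ 2.14980702,  0.68450496, -0.33199648]), 'tvec': array([-0.42941672, -0.09423275,  1.69835918])}
top {'fovy': 52.88730142272577, 'cx': 311.50247494057686, 'cy': 191.54569195120484, 'rvec': array([ 2.15865381, -2.16721625,  0.09985612]), 'tvec': array([0.00493653, 0.51500188, 1.10578898])}
wrist {'fovy': 65.70646984690485, 'cx': 321.0660235575208, 'cy': 202.55491794436873, 'mount': array([[ 3.39632208e-04, -9.68689298e-01, -2.48275913e-01,
         6.62868716e-02],
       [ 9.99999850e-01,  4.35450111e-04, -3.31017634e-04,
         1.47527242e-04],
       [ 4.28765013e-04, -2.48275763e-01,  9.68689301e-01,
        -1.48764441e-01],
       [ 0.00000000e+00,  0.00000000e+00,  0.00000000e+00,
         1.00000000e+00]])}
```

View pics/scene0.png

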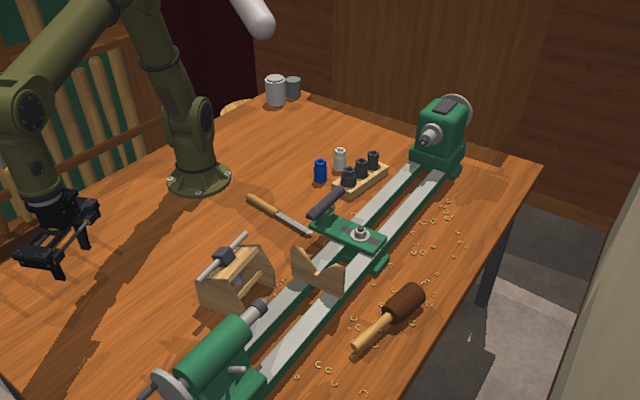

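View pics/top0.png

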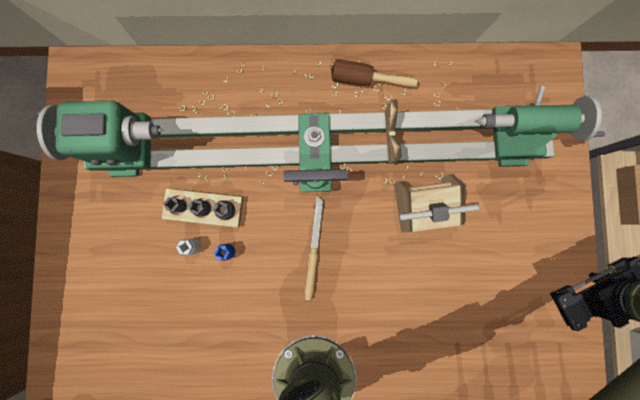

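View pics/wrist0.png

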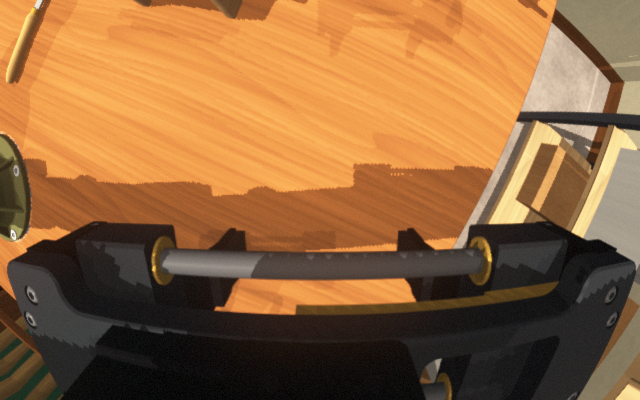

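The top view shows the block at (202,208) with dark sockets at (174,205), (200,208) and (224,209). The white (186,247) and blue (225,252) ones are decoys. The wrench hub is at (439,212) and the nut at (314,135). Next I'll measure.

```bash
cat >> h.py <<'E'
def cam(n):
    m=optics.camera_model(n); f=200/np.tan(np.radians(m['fovy'])/2)
    return m,f
def T_wc(n,state=None):
    m,f=cam(n)
    if n=='wrist':
        T=np.eye(4);T[:3,:3]=R.from_rotvec(state['tool_rot']).as_matrix();T[:3,3]=state['position']
        return T@m['mount']
    T=np.eye(4);T[:3,:3]=R.from_rotvec(m['rvec']).as_matrix();T[:3,3]=m['tvec'];return np.linalg.inv(T)
def cloud(n,d,state=None):
    m,f=cam(n); v,u=np.mgrid[0:400,0:640].astype(float); x=u-m['cx'];y=v-m['cy']
    if n=='wrist':
        r=np.hypot(x,y)+1e-9; th=r/f; t=np.tan(th); P=np.stack([x/r*t,y/r*t,np.ones_like(x)],-1)*d[...,None]
    else: P=np.stack([x/f,y/f,np.ones_like(x)],-1)*d[...,None]
    T=T_wc(n,state); W=P@T[:3,:3].T+T[:3,3]; W[d<=0]=np.nan; return W
def proj(n,p,state=None):
    m,f=cam(n); T=np.linalg.inv(T_wc(n,state)); c=np.atleast_2d(p)@T[:3,:3].T+T[:3,3]
    if n=='wrist':
        rr=np.hypot(c[:,0],c[:,1])+1e-12; th=np.arctan2(rr,c[:,2]); return np.stack([m['cx']+f*th*c[:,0]/rr,m['cy']+f*th*c[:,1]/rr],-1)
    return np.stack([m['cx']+f*c[:,0]/c[:,2],m['cy']+f*c[:,1]/c[:,2]],-1)
E
python3 - <<'E'
from h import *
for n in("top","scene"):
    T=T_wc(n)
    for t in ["wrench_hub","drive_tip","socket30_center","socket24_center","socket36_center","block","rack","rack_hole","nut_top","banjo","v_rest","chisel"]:
        for r in models.search_frame(n,t)[:4]:
            print(n,t,round(r['conf'],2),np.round(T[:3,:3]@r['location']+T[:3,3],3))
d=np.load('top0_d.npy');W=cloud('top',d)
for u,v in [(439,212),(405,217),(470,208),(314,135),(174,205),(200,208),(224,209),(225,252),(250,230),(350,300)]: print(u,v,np.round(W[v,u],3))
E
```

```text
top wrench_hub 0.67 [ 0.448 -0.317  0.135]
top drive_tip 0.79 [ 0.452 -0.314  0.133]
top socket30_center 0.84 [0.364 0.332 0.056]
top socket30_center 0.72 [0.473 0.298 0.066]
top socket30_center 0.61 [0.347 0.234 0.055]
top socket24_center 0.66 [0.478 0.367 0.074]
top socket24_center 0.36 [ 0.485 -0.3    0.103]
top socket36_center 0.61 [0.458 0.232 0.059]
top block 0.82 [0.463 0.306 0.03 ]
top rack 0.82 [ 0.483 -0.305  0.106]
top rack_hole 0.62 [ 0.451 -0.316  0.134]
top nut_top 0.46 [ 0.66  -0.004  0.097]
top nut_top 0.17 [ 0.45  -0.316  0.134]
top banjo 0.93 [0.6   0.003 0.076]
top v_rest 0.67 [ 0.664 -0.209  0.125]
top v_rest 0.39 [ 0.597 -0.003  0.077]
top chisel 0.72 [ 0.342 -0.001  0.018]
top chisel 0.7 [ 0.484 -0.303  0.104]
scene drive_tip 0.58 [ 0.461 -0.327  0.138]
scene drive_tip 0.54 [ 0.348 -0.01   0.018]
scene socket30_center 0.85 [0.356 0.232 0.049]
scene socket30_center 0.65 [0.37  0.332 0.052]
scene socket30_center 0.62 [0.479 0.297 0.066]
scene socket30_center 0.57 [0.487 0.364 0.066]
scene socket24_center 0.73 [0.487 0.363 0.067]
scene socket36_center 0.5 [0.475 0.234 0.068]
scene block 0.8 [0.503 0.289 0.031]
scene rack 0.76 [ 0.503 -0.348  0.073]
scene rack_hole 0.69 [ 0.504 -0.352  0.078]
scene nut_top 0.46 [0.5   0.287 0.028]
scene nut_top 0.41 [ 0.664 -0.006  0.101]
scene banjo 0.78 [ 0.593 -0.018  0.077]
scene banjo 0.2 [ 0.664 -0.217  0.113]
scene v_rest 0.96 [ 0.665 -0.22   0.111]
scene v_rest 0.33 [ 0.502 -0.345  0.074]
scene chisel 0.67 [ 0.348 -0.006  0.015]
439 212 [ 0.45  -0.316  0.147]
405 217 [ 0.438 -0.234  0.135]
470 208 [ 0.46  -0.397  0.137]
314 135 [ 0.657 -0.005  0.108]
174 205 [0.479 0.392 0.021]
200 208 [0.466 0.299 0.089]
224 209 [0.468 0.254 0.007]
225 252 [0.346 0.25  0.002]
250 230 [ 0.408  0.18  -0.002]
350 300 [ 0.212 -0.104  0.001]
```

```bash
python3 - <<'E'
import cv2
a=cv2.imread('pics/top0.png')
cv2.imwrite('pics/topA.png',cv2.resize(a[165:270,150:260],None,fx=5,fy=5,interpolation=cv2.INTER_CUBIC))
cv2.imwrite('pics/topB.png',cv2.resize(a[165:245,385:490],None,fx=6,fy=6,interpolation=cv2.INTER_CUBIC))
E
```

```text
(no output)
```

View pics/topA.png

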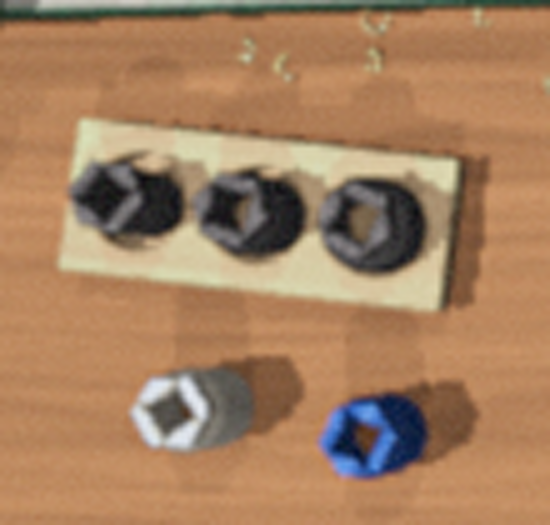

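View pics/topB.png

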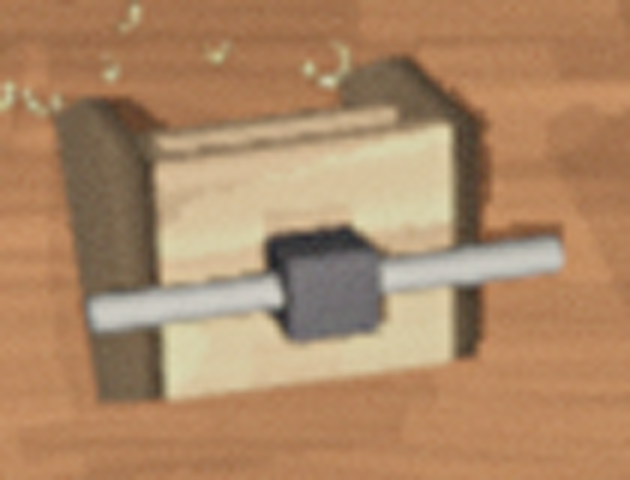

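The left socket (~(184,200)) looks smallest, and the middle one (~(198,208), world (0.475,0.298)) fits the 30 mm description. The right one looks largest. I'll write a move planner, then view each station with the wrist camera.

```bash
cat >> h.py <<'E'
def rotdown(az,tilt=0,tiltaz=0):
    """tool z down, tool y at azimuth az deg; then optionally tool z tilted toward tiltaz by tilt deg"""
    a=np.radians(az); y=np.array([np.cos(a),np.sin(a),0]); z=np.array([0,0,-1.]); x=np.cross(y,z)
    M=np.stack([x,y,z],1)
    if tilt:
        t=np.radians(tiltaz); ax=np.cross([0,0,-1.],[np.cos(t),np.sin(t),0]); M=R.from_rotvec(np.radians(tilt)*ax).as_matrix()@M
    return M
def pose(s=None):
    s=s or ctrl.get_state(); return np.array(s['position']),R.from_rotvec(s['tool_rot']).as_matrix()
def plan(p0,M0,p1,M1,step=38,rot=6.8,n=None,claw=0):
    """rows along straight line with slerp, rounded (mm, .1deg); prints lists of 8"""
    rv=R.from_matrix(M0.T@M1).as_rotvec(degrees=True)
    N=n or max(1,int(np.ceil(max(np.linalg.norm(p1-p0)*1e3/step,np.linalg.norm(rv)/rot))))
    p,M=p0.copy(),M0.copy(); rows=[]
    for i in range(1,N+1):
        pt=p0+(p1-p0)*i/N; Mt=M0@R.from_rotvec(rv*i/N,degrees=True).as_matrix()
        sh=np.round((M.T@(pt-p))*1e3,1 if i==N else 0); tr=np.round(R.from_matrix(M.T@Mt).as_rotvec(degrees=True),1)
        rows.append([[float(a)+0. for a in sh],[float(a)+0. for a in tr],claw])
        p=p+M@(sh/1e3); M=M@R.from_rotvec(tr,degrees=True).as_matrix()
    for k in range(0,N,8): print(str(rows[k:k+8]).replace(' ','').replace('.0,',',').replace('.0]',']'))
    return p,M
E
python3 - <<'E'
from h import *
p,M=pose(); print(np.round(p,4),M.round(3))
# via waypoint up
p1,M1=plan(p,M,np.array([0.435,-0.316,0.29]),rotdown(8))
E
```

```text
[ 0.2762 -0.5885  0.2366] [[ 0.905  0.425  0.   ]
 [ 0.425 -0.905 -0.   ]
 [-0.     0.    -1.   ]]
[[[24,-16,-5],[0,0,-6.6],0],[[25,-14,-5],[0,0,-6.6],0],[[27,-10,-5],[0,0,-6.7],0],[[27,-8,-4],[0,0,-6.6],0],[[29,-4,-5],[0,0,-6.6],0],[[28,0,-5],[0,0,-6.6],0],[[29,2,-5],[0,0,-6.7],0],[[28,6,-5],[0,0,-6.6],0]]
[[[27,9,-5],[0,0,-6.6],0],[[26,12,-5],[0,0,-6.6],0],[[24.6,15.2,-4.4],[0,0,-6.7],0]]
```

Request:
{"api": "arm_command", "payload": {
  "motion": [
    [[24, -16, -5], [0, 0, -6.6], 0],
    [[25, -14, -5], [0, 0, -6.6], 0],
    [[27, -10, -5], [0, 0, -6.7], 0],
    [[27, -8, -4], [0, 0, -6.6], 0],
    [[29, -4, -5], [0, 0, -6.6], 0],
    [[28, 0, -5], [0, 0, -6.6], 0],
    [[29, 2, -5], [0, 0, -6.7], 0],
    [[28, 6, -5], [0, 0, -6.6], 0]
  ]
}}

```text
time: 2.02
position: [0.3922, -0.3889, 0.276]
tool_rot: [2.433, 1.987, -0.0]
ft_force: [0.7, -0.1, -0.7]
grip_width: 1.0
```

Request:
{"api": "arm_command", "payload": {
  "motion": [
    [[27, 9, -5], [0, 0, -6.6], 0],
    [[26, 12, -5], [0, 0, -6.6], 0],
    [[25, 15, -4], [0, 0, -6.7], 0],
    [[0, 0, 0], [0, 0, 0], 0],
    [[0, 0, 0], [0, 0, 0], 0]
  ]
}}

```text
time: 2.43
position: [0.4361, -0.3138, 0.2903]
tool_rot: [2.055, 2.374, -0.0]
ft_force: [0.1, -1.2, 1.3]
grip_width: 1.0
```

```bash
cat >> h.py <<'E'
def shot(tag):
    s=ctrl.get_state(); im,d=optics.get_image('wrist'); np.savez(f'{tag}.npz',im=im,d=d,p=s['position'],r=s['tool_rot']); cv2.imwrite(f'pics/{tag}.png',im)
    print(tag,s['time'],np.round(s['position'],4),np.round(s['tool_rot'],3),'q',np.round(s['joint_positions'],2),'f',np.round(s['ft_force'],1)); return s,im,d
def load(tag):
    z=np.load(f'{tag}.npz'); return {'position':z['p'],'tool_rot':z['r']},z['im'],z['d']
E
python3 - <<'E'
from h import *
shot('w1')
E
```

```text
w1 2.4333 [ 0.4361 -0.3138  0.2903] [ 2.055  2.374 -0.   ] q [ 0.94  0.08 -0.38  1.64  0.03  1.43  0.7 ] f [ 0.1 -1.2  1.3]
```

View pics/w1.png

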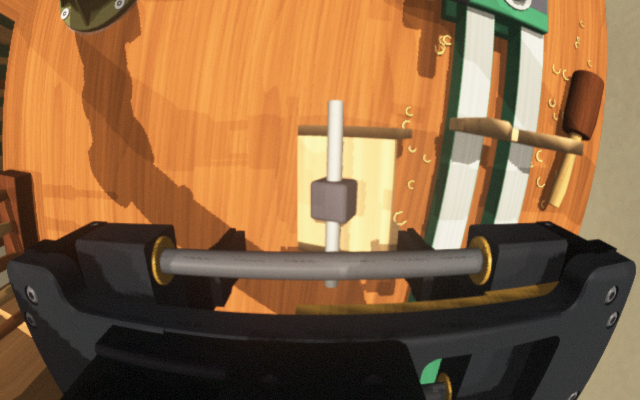

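The wrist view shows the hub at (334,200), the bar running from (336,100) to (331,285), and the rack board behind. I'll fit the wrench pose from the depth.

```bash
python3 - <<'E'
from h import *
s,im,d=load('w1'); W=cloud('wrist',d,s)
def plane(P):
    c=P.mean(0); _,S,V=np.linalg.svd(P-c); n=V[2]; n=n*np.sign(n[2]); return c,n,S[2]/np.sqrt(len(P))
# hub top: points near, fit
for name,(u0,u1,v0,v1) in dict(hub=(318,348,186,212),boardL=(302,308,150,225),boardR=(360,385,150,225)).items():
    P=W[v0:v1,u0:u1].reshape(-1,3);P=P[~np.isnan(P[:,0])]
    c,n,e=plane(P); print(name,c.round(4),n.round(3),'tilt',np.degrees(np.arccos(n[2])).round(2),'az',np.degrees(np.arctan2(n[1],n[0])).round(2),'rms',e.round(4))
# hub mask: points within
m=(W[...,2]>0.118)&(np.abs(W[...,0]-.445)<.08)&(np.abs(W[...,1]+.316)<.13)
m[250:]=False
cv2.imwrite('pics/w1m.png',(m*255).astype(np.uint8))
ys,xs=np.nonzero(m); 
for r in range(100,250,10):
    c=np.nonzero(m[r])[0]
    if len(c): print(r,c.min(),c.max(),W[r,c[len(c)//2]].round(4))
for u,v in [(334,200),(320,200),(345,200)]: print(W[v,u].round(4))
E
```

```text
hub [ 0.4464 -0.316   0.1477] [-0.383 -0.053  0.922] tilt 22.73 az -172.17 rms 0.0009
boardL [ 0.4168 -0.3204  0.0933] [-0.44  -0.057  0.896] tilt 26.37 az -172.67 rms 0.0007
boardR [ 0.4869 -0.303   0.1266] [-0.425 -0.056  0.903] tilt 25.4 az -172.49 rms 0.0007
100 330 342 [ 0.436  -0.2216  0.1384]
110 327 343 [ 0.4365 -0.2314  0.1391]
120 328 343 [ 0.439  -0.2408  0.1371]
130 328 399 [ 0.4751 -0.2451  0.1251]
140 328 397 [ 0.4746 -0.2555  0.1255]
150 328 396 [ 0.4765 -0.2657  0.124 ]
160 328 396 [ 0.4784 -0.276   0.1233]
170 326 396 [ 0.4798 -0.286   0.1251]
180 314 395 [ 0.4679 -0.298   0.1274]
190 311 394 [ 0.4648 -0.3063  0.1404]
200 311 394 [ 0.4682 -0.3174  0.1353]
210 311 393 [ 0.4688 -0.3275  0.1368]
220 326 391 [ 0.4827 -0.3413  0.1212]
230 119 567 [ 0.5103 -0.3449  0.1333]
240 101 601 [ 0.4774 -0.3027  0.2812]
[ 0.4481 -0.3171  0.1482]
[ 0.4349 -0.3201  0.1439]
[ 0.4582 -0.3145  0.1526]
```

```bash
cat >> h.py <<'E'
def Mw(yaw,tilt=25):
    # wrench frame in rack: x,y,z columns
    return R.from_euler('z',yaw,degrees=True).as_matrix()@R.from_euler('y',-tilt,degrees=True).as_matrix()
def box(lo,hi): return np.array([[x,y,z] for x in(lo[0],hi[0]) for y in(lo[1],hi[1]) for z in(lo[2],hi[2])])
E=[(0,1),(0,2),(0,4),(1,3),(1,5),(2,3),(2,6),(3,7),(4,5),(4,6),(5,7),(6,7)]
def drawbox(im,n,pts,st,k=1,off=(0,0),col=(0,255,0)):
    q=(proj(n,pts,st)-off+.5)*k-.5
    for a,b in E: cv2.line(im,tuple(np.round(q[a]).astype(int)),tuple(np.round(q[b]).astype(int)),col,1,cv2.LINE_AA)
E
python3 - <<'E'
from h import *
s,im,d=load('w1'); hub=np.array([0.4520,-0.3165,0.1347]); M=Mw(7.5)
for n,src,(u0,u1,v0,v1),k in (('wrist',im,(285,415,90,240),4),('top',cv2.imread('pics/top0.png'),(390,490,180,240),6),('scene',cv2.imread('pics/scene0.png'),(185,285,225,325),6)):
    c=cv2.resize(src[v0:v1,u0:u1],None,fx=k,fy=k,interpolation=cv2.INTER_CUBIC)
    drawbox(c,n,box([-.02,-.02,-.025],[.02,.02,.012])@M.T+hub,s,k,(u0,v0))
    drawbox(c,n,box([-.008,-.1,-.013],[.008,.1,.003])@M.T+hub,s,k,(u0,v0),(0,0,255))
    cv2.imwrite(f'pics/ov_{n}.png',c)
E
```

```text
(no output)
```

View pics/ov_wrist.png

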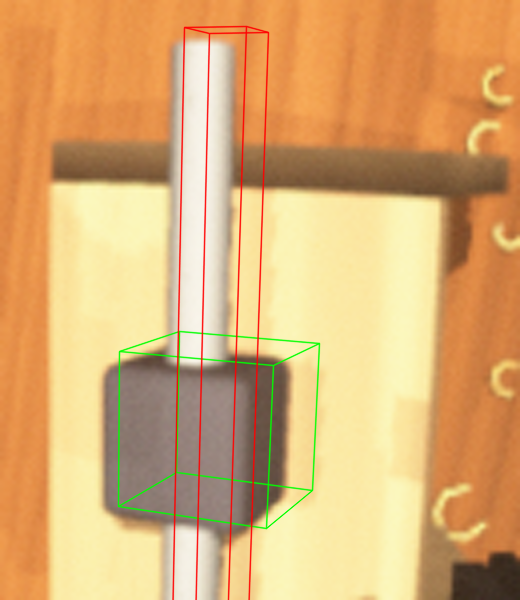

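View pics/ov_top.png

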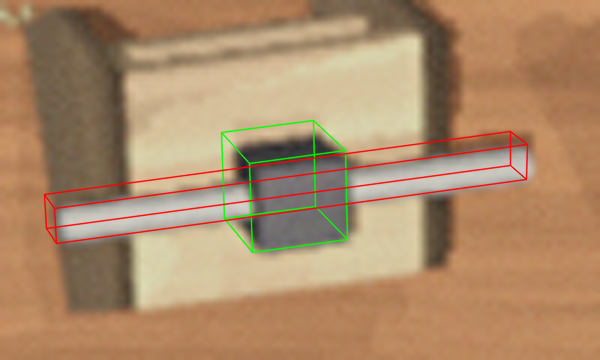

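View pics/ov_scene.png

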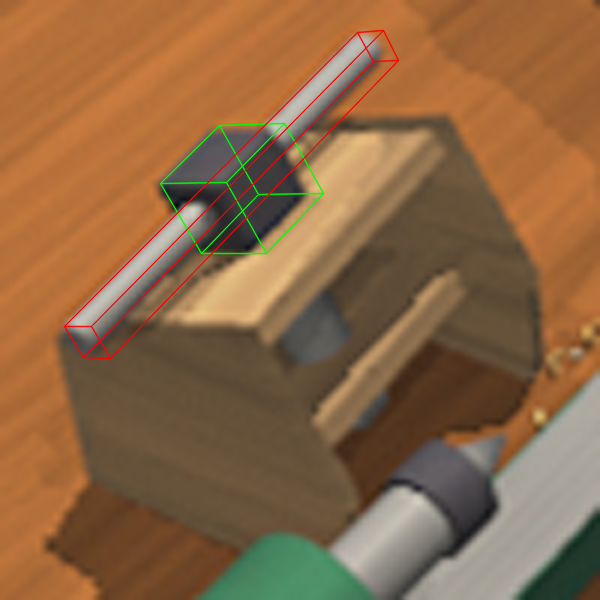

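```bash
python3 - <<'E'
from h import *
from scipy.optimize import least_squares
s,im,d=load('w1')
for n,src,(u0,u1,v0,v1),k in (('wrist',im,(305,365,170,230),10),('top',cv2.imread('pics/top0.png'),(420,460,190,230),15),('scene',cv2.imread('pics/scene0.png'),(200,245,235,280),13)):
    c=cv2.resize(src[v0:v1,u0:u1],None,fx=k,fy=k,interpolation=cv2.INTER_CUBIC)
    for g in range(0,c.shape[0],100): cv2.line(c,(0,g),(c.shape[1],g),(255,255,0),1);cv2.line(c,(g,0),(g,c.shape[0]),(255,255,0),1)
    cv2.imwrite(f'pics/z_{n}.png',c)
a=[cv2.imread(f'pics/z_{n}.png')[:580,:580] for n in('wrist','top','scene')]
E
```

```text
(no output)
```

View pics/z_wrist.png

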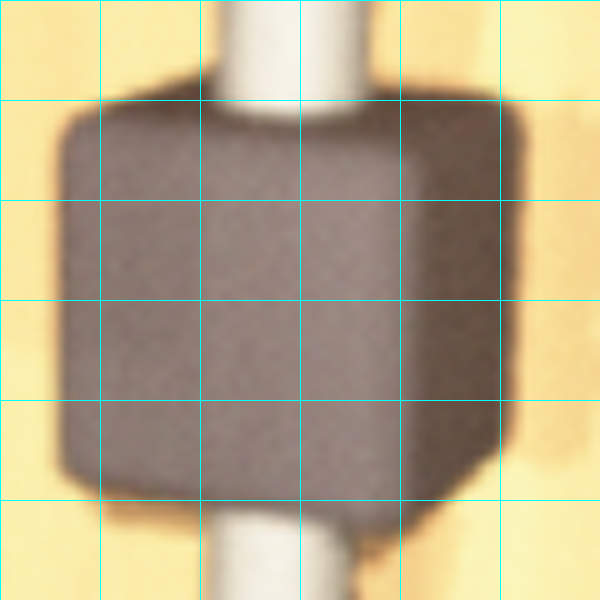

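View pics/z_top.png

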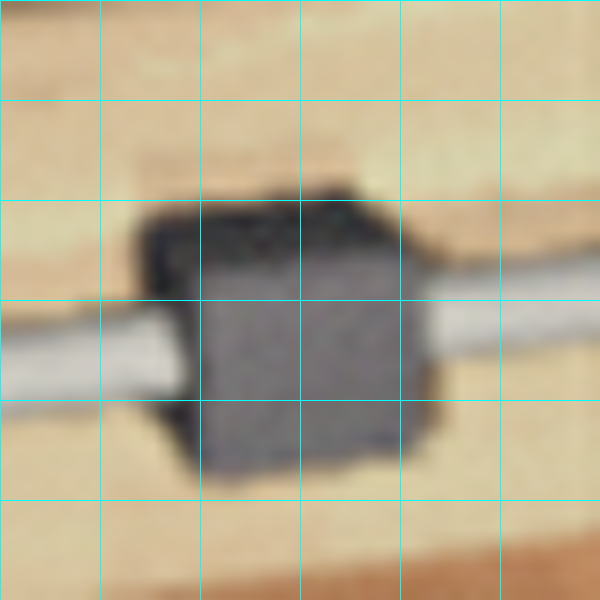

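View pics/z_scene.png

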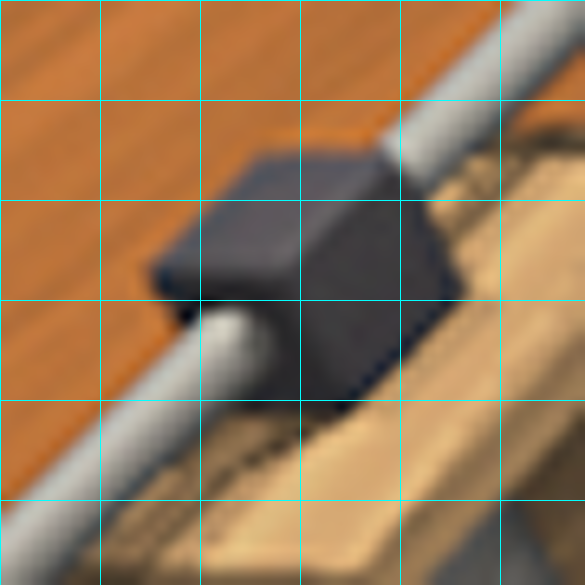

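```bash
python3 - <<'E'
from h import *
from scipy.optimize import least_squares
s,im,d=load('w1')
ob={'wrist':((305,170),10,[(-20,20,12,60,108),(20,20,12,412,150),(-20,-20,12,60,485),(20,-20,12,408,540),(20,20,-25,525,93),(20,-20,-25,512,455)]),
'top':((420,190),15,[(20,20,12,195,265),(20,-20,12,418,245),(-20,-20,12,425,455),(-20,20,12,200,480),(20,20,-25,140,215),(20,-20,-25,355,185)]),
'scene':((200,235),13,[(-20,20,12,258,150),(20,20,12,390,155),(-20,-20,12,150,272),(20,-20,12,285,275),(20,20,-25,468,290),(20,-20,-25,345,410)])}
def f(q,cams):
    M=Mw(q[3]); r=[]
    for n in cams:
        off,k,L=ob[n]; L=np.array(L,float); uv=(L[:,3:]+.5)/k-.5+off
        r.append((proj(n,L[:,:3]/1e3@M.T+q[:3],s)-uv).ravel())
    return np.concatenate(r)
for cams in (['wrist'],['top'],['scene'],['wrist','top','scene']):
    o=least_squares(f,[.45,-.316,.135,7.5],args=(cams,),x_scale=[.01,.01,.01,1]); print(cams,o.x.round(4),'rms px',np.sqrt(np.mean(o.fun**2)).round(2))
E
```

```text
['wrist'] [ 0.4481 -0.324   0.1185  7.4003] rms px 0.58
['top'] [ 0.4544 -0.3473  0.043   6.1522] rms px 0.39
['scene'] [ 0.372  -0.257   0.0421  7.4549] rms px 0.4
['wrist', 'top', 'scene'] [ 0.4473 -0.3204  0.1323  7.2303] rms px 1.04
```

```bash
python3 - <<'E'
from h import *
p,M=pose(); p1,M1=plan(p,M,np.array([0.66,-0.005,0.25]),rotdown(8),step=39)
print('next'); plan(p1,M1,p1,rotdown(-72))
E
```

```text
[[[28,27,4],[0,0,0],0],[[27,26,4],[0,0,0],0],[[28,27,4],[0,0,0],0],[[27,27,4],[0,0,0],0],[[28,26,4],[0,0,0],0],[[28,27,4],[0,0,0],0],[[27,27,4],[0,0,0],0],[[28,26,4],[0,0,0],0]]
[[[27,27,4],[0,0.1,0.1],0],[[27.9,26.4,3.5],[0,0,0],0]]
next
[[[0,0,0],[0,0,6.7],0],[[0,0,0],[0,0,6.6],0],[[0,0,0],[0,0,6.7],0],[[0,0,0],[0,0,6.7],0],[[0,0,0],[0,0,6.6],0],[[0,0,0],[0,0,6.7],0],[[0,0,0],[0,0,6.6],0],[[0,0,0],[0,0,6.7],0]]
[[[0,0,0],[0,0,6.7],0],[[0,0,0],[0,0,6.6],0],[[0,0,0],[0,0,6.7],0],[[0,0,0],[0,0,6.7],0]]
```

Request:
{"api": "arm_command", "payload": {
  "motion": [
    [[28, 27, 4], [0, 0, 0], 0],
    [[27, 26, 4], [0, 0, 0], 0],
    [[28, 27, 4], [0, 0, 0], 0],
    [[27, 27, 4], [0, 0, 0], 0],
    [[28, 26, 4], [0, 0, 0], 0],
    [[28, 27, 4], [0, 0, 0], 0],
    [[27, 27, 4], [0, 0, 0], 0],
    [[28, 26, 4], [0, 0, 0], 0]
  ]
}}

```text
time: 3.15
position: [0.6155, -0.0681, 0.2568]
tool_rot: [2.065, 2.367, -0.002]
ft_force: [0.6, -0.6, -0.4]
grip_width: 1.004
```

Request:
{"api": "arm_command", "payload": {
  "motion": [
    [[27, 27, 4], [0, 0, 0], 0],
    [[28, 26, 4], [0, 0, 0], 0],
    [[0, 0, 0], [0, 0, 0], 0],
    [[0, 0, 0], [0, 0, 0], 0]
  ]
}}

```text
time: 3.48
position: [0.6597, -0.0036, 0.2477]
tool_rot: [-2.056, -2.372, 0.001]
ft_force: [-0.6, -0.5, -1.1]
grip_width: 1.002
```

```bash
python3 - <<'E'
from h import *
shot('n1')
E
```

```text
n1 3.4833 [ 0.6597 -0.0036  0.2477] [-2.056e+00 -2.372e+00  1.000e-03] q [ 0.42  0.4  -0.61  1.39  0.23  1.43 -0.04] f [-0.6 -0.5 -1.1]
```

Request:
{"api": "arm_command", "payload": {
  "motion": [
    [[0, 0, 0], [0, 0, 6.7], 0],
    [[0, 0, 0], [0, 0, 6.7], 0],
    [[0, 0, 0], [0, 0, 6.7], 0],
    [[0, 0, 0], [0, 0, 6.7], 0],
    [[0, 0, 0], [0, 0, 6.7], 0],
    [[0, 0, 0], [0, 0, 6.7], 0],
    [[0, 0, 0], [0, 0, 6.7], 0],
    [[0, 0, 0], [0, 0, 6.7], 0]
  ]
}}

```text
time: 4.2
position: [0.6591, -0.0091, 0.2498]
tool_rot: [2.913, 1.171, -0.001]
ft_force: [0.3, -0.1, -0.9]
grip_width: 0.999
```

Request:
{"api": "arm_command", "payload": {
  "motion": [
    [[0, 0, 0], [0, 0, 6.7], 0],
    [[0, 0, 0], [0, 0, 6.7], 0],
    [[0, 0, 0], [0, 0, 6.7], 0],
    [[0, 0, 0], [0, 0, 6.7], 0],
    [[0, 0, 0], [0, 0, 0], 0],
    [[0, 0, 0], [0, 0, 0], 0]
  ]
}}

```text
time: 4.7
position: [0.6592, -0.008, 0.2498]
tool_rot: [3.103, 0.48, -0.0]
ft_force: [-0.5, -0.5, 0.2]
grip_width: 0.998
```

```bash
python3 - <<'E'
from h import *
shot('n2')
E
```

```text
n2 4.7 [ 0.6592 -0.008   0.2498] [ 3.103  0.48  -0.   ] q [ 0.27  0.36 -0.39  1.4   0.14  1.41 -1.39] f [-0.5 -0.5  0.2]
```

View pics/n1.png

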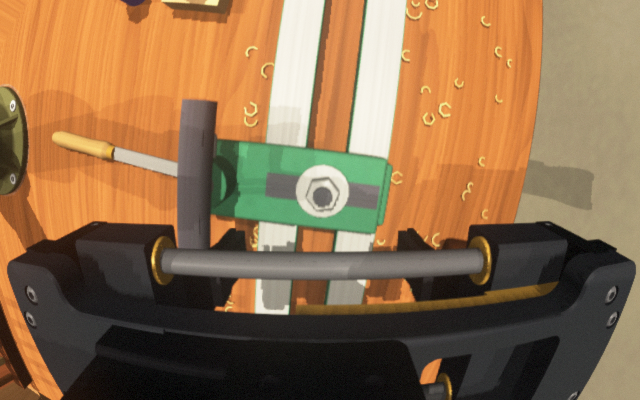

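View pics/n2.png

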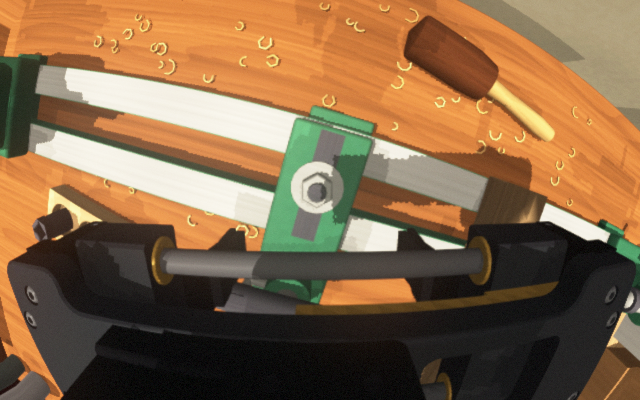

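```bash
python3 - <<'E'
from h import *
cs=[]
for t,(u,v) in (('n1',(322,192)),('n2',(317,189))):
    s,im,d=load(t); c=cv2.resize(im[v-32:v+32,u-32:u+32],None,fx=6,fy=6,interpolation=cv2.INTER_CUBIC); cs.append(c)
    W=cloud('wrist',d,s); print(t,[W[v+a,u+b].round(4) for a,b in((0,0),(-12,0),(12,0),(0,-12),(0,12),(0,-20),(0,20))])
cv2.imwrite('pics/nz.png',np.hstack(cs))
E
```

```text
n1 [array([ 6.601e-01, -5.000e-04,  1.083e-01]), array([0.6586, 0.0094, 0.099 ]), array([ 0.6618, -0.0122,  0.1082]), array([ 0.6487, -0.0038,  0.1005]), array([ 6.719e-01, -5.000e-04,  1.005e-01]), array([ 0.6403, -0.009 ,  0.0826]), array([ 0.6814, -0.0029,  0.0832])]
n2 [array([ 0.6633, -0.0031,  0.1087]), array([6.730e-01, 1.000e-04, 1.004e-01]), array([ 0.6518, -0.0067,  0.1078]), array([0.6581, 0.0078, 0.1009]), array([ 0.6651, -0.0147,  0.1002]), array([0.6518, 0.0155, 0.0831]), array([ 0.6645, -0.0242,  0.0837])]
```

View pics/nz.png

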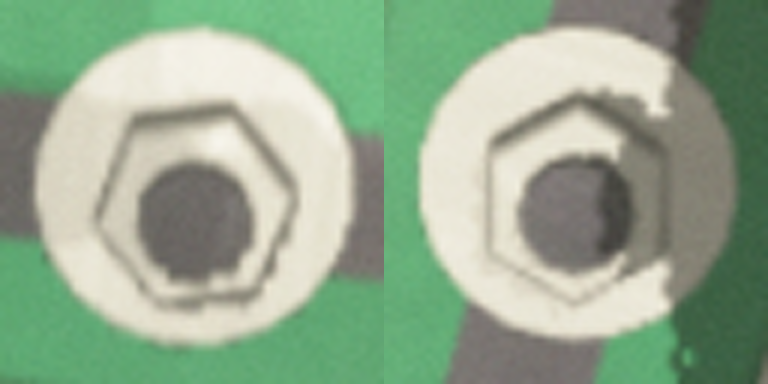

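```bash
cat >> h.py <<'E'
def ray_at_z(uv,z,state,n='wrist'):
    m,f=cam(n); x,y=uv[0]-m['cx'],uv[1]-m['cy']
    if n=='wrist':
        r=np.hypot(x,y)+1e-9; th=r/f; c=np.array([x/r*np.sin(th),y/r*np.sin(th),np.cos(th)])
    else: c=np.array([x/f,y/f,1.])
    T=T_wc(n,state); D=T[:3,:3]@c; return T[:3,3]+D*(z-T[2,3])/D[2]
E
python3 - <<'E'
from h import *
from scipy.optimize import least_squares
for t,w,off,V in (('n1',(322.08,190.67),(290,160),[(138,126),(228,117),(292,197),(240,292),(163,300),(100,213)]),('n2',(317.0,187.2),(285,157),[(194,105),(276,160),(283,255),(190,300),(108,262),(108,150)])):
    s,im,d=load(t); print(t,'washer',ray_at_z(w,.082,s).round(4))
    P=np.array([ray_at_z(((x+.5)/6-.5+off[0],(y+.5)/6-.5+off[1]),.1,s) for x,y in V])
    c=P[:,:2].mean(0); a=np.degrees(np.arctan2(*(P[:,:2]-c).T[::-1])); print(' hex c',c.round(4),'r',np.linalg.norm(P[:,:2]-c,axis=1).round(4),'vertex az mod60',(a%60).round(1), 'flats mod60',((np.angle(np.exp(1j*np.radians(a*6)).sum(),deg=True)/6+30)%60).round(2))
# top camera
im=cv2.imread('pics/top0.png'); cv2.imwrite('pics/topN.png',cv2.resize(im[110:165,285:345],None,fx=10,fy=10,interpolation=cv2.INTER_CUBIC))
E
```

```text
n1 washer [ 0.6608 -0.0048  0.082 ]
 hex c [ 0.6605 -0.0046] r [0.0164 0.0161 0.0162 0.0162 0.0164 0.0153] vertex az mod60 [11.6 18.  14.8  6.6 20.3 11.3] flats mod60 43.77
n2 washer [ 0.6597 -0.0039  0.082 ]
 hex c [ 0.6596 -0.0039] r [0.0168 0.0156 0.017  0.016  0.017  0.0168] vertex az mod60 [17.  17.1 18.4 15.6 21.5 13.6] flats mod60 47.18
```

View pics/topN.png

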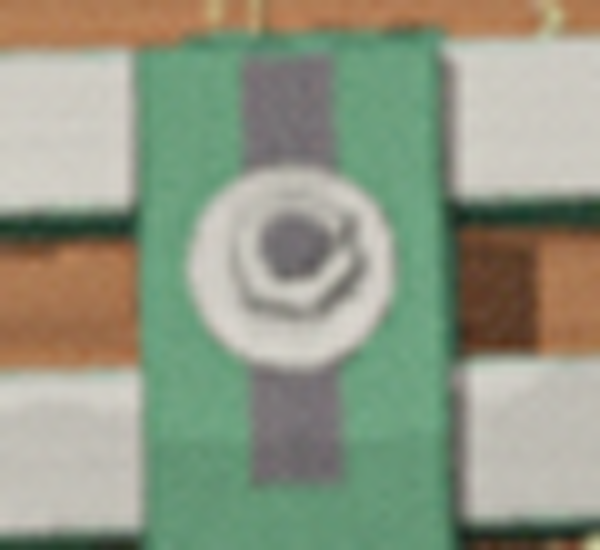

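```bash
python3 - <<'E'
from h import *
p,M=pose(); p1,M1=plan(p,M,np.array([0.475,0.298,0.235]),rotdown(-30),step=39)
print('next'); plan(p1,M1,p1,rotdown(45))
E
```

```text
[[[-8,-35,1],[0,0,-4.2],0],[[-6,-35,2],[0,0,-4.3],0],[[-3,-35,1],[0,0,-4.2],0],[[-1,-36,2],[0,0,-4.2],0],[[3,-36,1],[0,0,-4.3],0],[[4,-35,2],[0,0,-4.2],0],[[8,-35,1],[0,0,-4.2],0],[[10,-34,2],[0,0,-4.3],0]]
[[[12,-34,1],[0,0,-4.2],0],[[14.9,-32.1,1.4],[0,0.1,-4.3],0]]
next
[[[0,0,0],[0,0,-6.2],0],[[0,0,0],[0,0,-6.3],0],[[0,0,0],[0,0,-6.2],0],[[0,0,0],[0,0,-6.3],0],[[0,0,0],[0,0,-6.2],0],[[0,0,0],[0,0,-6.3],0],[[0,0,0],[0,0,-6.2],0],[[0,0,0],[0,0,-6.3],0]]
[[[0,0,0],[0,0,-6.2],0],[[0,0,0],[0.1,0,-6.3],0],[[0,0,0],[0,0,-6.2],0],[[0,0,0],[0,0,-6.3],0]]
```

Request:
{"api": "arm_command", "payload": {
  "motion": [
    [[-8, -35, 1], [0, 0, -4.2], 0],
    [[-6, -35, 2], [0, 0, -4.3], 0],
    [[-3, -35, 1], [0, 0, -4.2], 0],
    [[-1, -36, 2], [0, 0, -4.2], 0],
    [[3, -36, 1], [0, 0, -4.3], 0],
    [[4, -35, 2], [0, 0, -4.2], 0],
    [[8, -35, 1], [0, 0, -4.2], 0],
    [[10, -34, 2], [0, 0, -4.3], 0]
  ]
}}

```text
time: 5.42
position: [0.5118, 0.2399, 0.2379]
tool_rot: [2.825, 1.372, 0.001]
ft_force: [0.8, 0.1, 0.5]
grip_width: 1.0
```

Request:
{"api": "arm_command", "payload": {
  "motion": [
    [[12, -34, 1], [0, 0, -4.2], 0],
    [[15, -32, 1], [0, 0, -4.3], 0],
    [[0, 0, 0], [0, 0, 0], 0],
    [[0, 0, 0], [0, 0, 0], 0]
  ]
}}

```text
time: 5.75
position: [0.4739, 0.3022, 0.2359]
tool_rot: [2.715, 1.58, 0.001]
ft_force: [1.1, -0.7, -1.4]
grip_width: 1.001
```

```bash
python3 - <<'E'
from h import *
shot('s1')
E
```

```text
s1 5.75 [0.4739 0.3022 0.2359] [2.715e+00 1.580e+00 1.000e-03] q [-0.    0.19 -0.69  1.66  0.12  1.34 -1.23] f [ 1.1 -0.7 -1.4]
```

Request:
{"api": "arm_command", "payload": {
  "motion": [
    [[0, 0, 0], [0, 0, -6.2], 0],
    [[0, 0, 0], [0, 0, -6.2], 0],
    [[0, 0, 0], [0, 0, -6.2], 0],
    [[0, 0, 0], [0, 0, -6.2], 0],
    [[0, 0, 0], [0, 0, -6.2], 0],
    [[0, 0, 0], [0, 0, -6.2], 0],
    [[0, 0, 0], [0, 0, -6.2], 0],
    [[0, 0, 0], [0, 0, -6.2], 0]
  ]
}}

```text
time: 6.47
position: [0.4771, 0.2978, 0.2354]
tool_rot: [1.807, 2.569, -0.001]
ft_force: [-0.1, 0.3, 0.4]
grip_width: 0.998
```

Request:
{"api": "arm_command", "payload": {
  "motion": [
    [[0, 0, 0], [0, 0, -6.2], 0],
    [[0, 0, 0], [0, 0, -6.2], 0],
    [[0, 0, 0], [0, 0, -6.2], 0],
    [[0, 0, 0], [0, 0, -6.2], 0],
    [[0, 0, 0], [0, 0, 0], 0],
    [[0, 0, 0], [0, 0, 0], 0]
  ]
}}

```text
time: 6.97
position: [0.4766, 0.2985, 0.2354]
tool_rot: [1.225, 2.893, -0.001]
ft_force: [-0.9, 0.4, 0.4]
grip_width: 0.999
```

```bash
python3 - <<'E'
from h import *
shot('s2')
E
```

```text
s2 6.9667 [0.4766 0.2985 0.2354] [ 1.225e+00  2.893e+00 -1.000e-03] q [ 0.12  0.22 -0.83  1.65  0.16  1.35  0.04] f [-0.9  0.4  0.4]
```

View pics/s1.png

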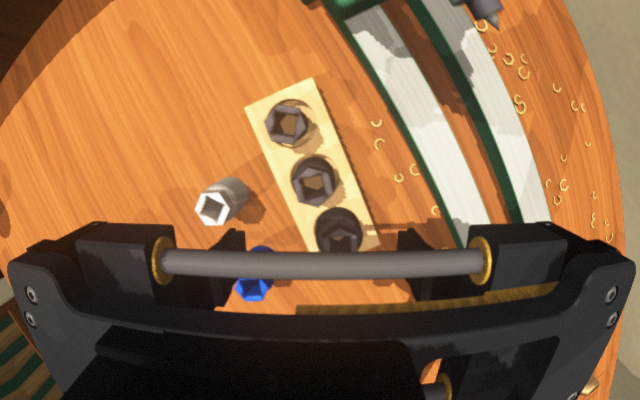

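View pics/s2.png

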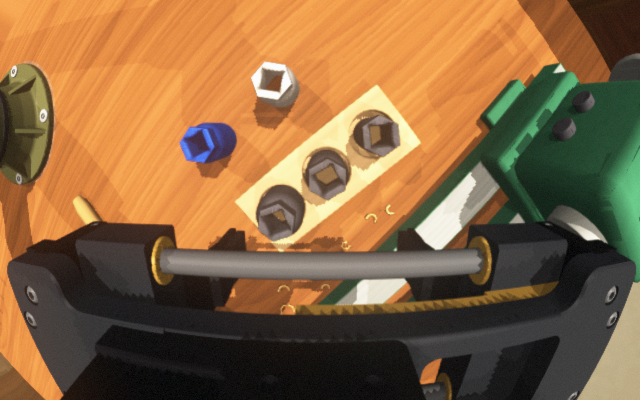

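Three dark sockets show in s2: (378,133), (326,173) and (280,213). Next I'll enlarge the crops and measure body widths.

```bash
python3 - <<'E'
from h import *
cs=[]
for t,(u,v) in (('s1',(316,182)),('s2',(326,175))):
    s,im,d=load(t); cs.append(cv2.resize(im[v-32:v+32,u-32:u+32],None,fx=6,fy=6,interpolation=cv2.INTER_CUBIC))
cv2.imwrite('pics/sz.png',np.hstack(cs))
s,im,d=load('s2'); cv2.imwrite('pics/sz2.png',cv2.resize(im[80:255,230:430],None,fx=3.5,fy=3.5,interpolation=cv2.INTER_CUBIC))
E
```

```text
(no output)
```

View pics/sz.png

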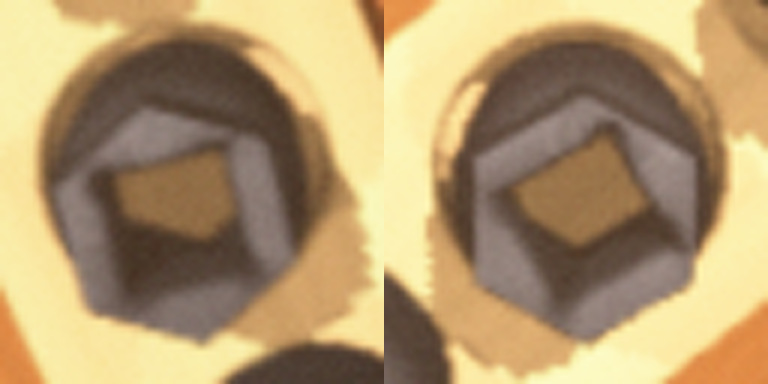

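View pics/sz2.png

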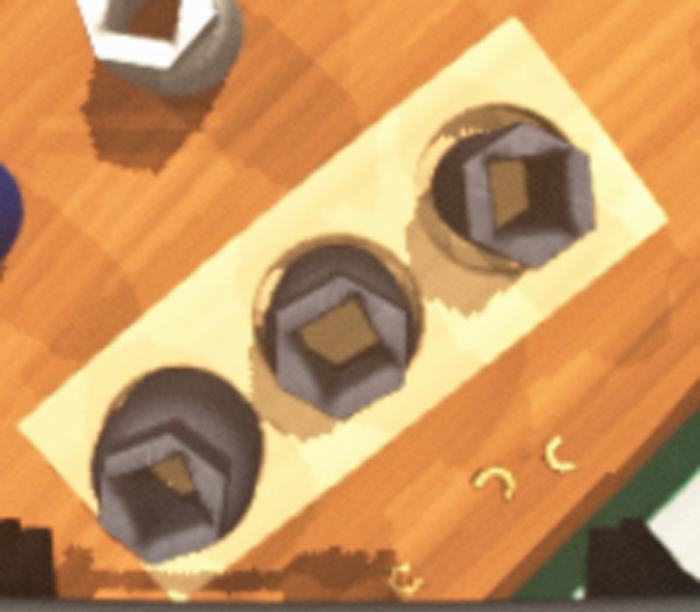

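```bash
python3 - <<'E'
from h import *
out=[]
for t,off,V in (('s1',(284,150),[(148,107),(265,138),(296,250),(203,345),(85,310),(52,185)]),('s2',(294,143),[(200,95),(313,155),(310,285),(203,343),(92,285),(90,157)])):
    s,im,d=load(t)
    P=np.array([ray_at_z(((x+.5)/6-.5+off[0],(y+.5)/6-.5+off[1]),.09,s) for x,y in V])
    c=P[:,:2].mean(0); a=np.degrees(np.arctan2(*(P[:,:2]-c).T[::-1])); 
    Mt=R.from_rotvec(s['tool_rot']).as_matrix(); cc=c-(Mt@[-.0011,0,0])[:2]
    print(t,' hex c',c.round(4),'corrected',cc.round(4),'r',np.linalg.norm(P[:,:2]-c,axis=1).round(4),'vert az mod60',(a%60).round(1), 'flats mod60',((np.angle(np.exp(1j*np.radians(a*6)).sum(),deg=True)/6+30)%60).round(2))
    # square bore edges, direction
    Q={'s1':[(110,170),(222,148)],'s2':[(130,190),(222,130)]}[t]
    q=[ray_at_z(((x+.5)/6-.5+off[0],(y+.5)/6-.5+off[1]),.09,s) for x,y in Q]; e=q[1]-q[0]; print('  sq edge az mod 90',np.degrees(np.arctan2(e[1],e[0]))%90)
    W=cloud('wrist',d,s); print(np.nanmedian(W[...,2][(W[...,2]>.08)&(np.hypot(W[...,0]-c[0],W[...,1]-c[1])<.02)]))
E
```

```text
s1  hex c [0.47  0.314] corrected [0.4705 0.3149] r [0.0194 0.0202 0.0202 0.0209 0.0207 0.0208] vert az mod60 [12.8 14.2 17.8 13.  14.8 12.7] flats mod60 44.18
  sq edge az mod 90 71.58448117047382
0.33330869983137895
s2  hex c [0.4691 0.3129] corrected [0.4683 0.3137] r [0.0203 0.0208 0.0206 0.0202 0.0206 0.0206] vert az mod60 [15.  15.2 13.3 15.1 15.  14. ] flats mod60 44.59
  sq edge az mod 90 77.59831300674013
0.3299341041889542
```

Request:
{"api": "arm_command", "payload": {
  "motion": [
    [[0, 0, 0], [0, 0, 0], 0],
    [[0, 0, 0], [0, 0, 0], 0],
    [[0, 0, 0], [0, 0, 0], 0]
  ]
}}

```text
time: 7.27
position: [0.4755, 0.3002, 0.2355]
tool_rot: [1.218, 2.896, -0.0]
ft_force: [0.1, 0.7, -0.4]
grip_width: 1.004
```

```bash
python3 - <<'E'
from h import *
s,im,d=shot('s3'); u,v=326,175
cv2.imwrite('pics/sz3.png',cv2.resize(im[v-32:v+32,u-32:u+32],None,fx=10,fy=10,interpolation=cv2.INTER_CUBIC)[:600])
W=cloud('wrist',d,s)
for a,b in((-6,-12),(15,8),(2,16),(8,-14),(-12,0)): print(u+b,v+a,W[v+a,u+b].round(4))
m=(W[...,2]>.086)&(W[...,2]<.094)&(np.hypot(W[...,0]-.47,W[...,1]-.31)<.03); P=W[m]; print(m.sum(),P.mean(0).round(4),(P.min(0)+P.max(0))/2, P.max(0)-P.min(0))
T=T_wc('wrist',s)
for r in models.search_frame('wrist','socket30_center')[:3]: print(r['conf'],(T[:3,:3]@r['location']+T[:3,3]).round(4))
for n in('top',):
    for uv in ((198,206),): print(ray_at_z(uv,.09,None,'top'))
E
```

```text
s3 7.2667 [0.4755 0.3002 0.2355] [ 1.218  2.896 -0.   ] q [ 0.12  0.22 -0.83  1.65  0.16  1.35  0.04] f [ 0.1  0.7 -0.4]
314 169 [0.4518 0.3131 0.0909]
334 190 [0.4804 0.3116 0.088 ]
342 177 [0.4764 0.3263 0.0905]
312 183 [0.4599 0.3019 0.0903]
326 163 [0.4559 0.3252 0.0908]
796 [0.4689 0.3128 0.09  ] [0.46850095 0.31314077 0.08940598] [0.04009814 0.03979735 0.00663413]
0.84 [0.3656 0.3463 0.0754]
0.72 [0.4667 0.3161 0.0892]
0.62 [0.3497 0.2555 0.0597]
[0.47120793 0.30387847 0.09      ]
```

View pics/sz3.png

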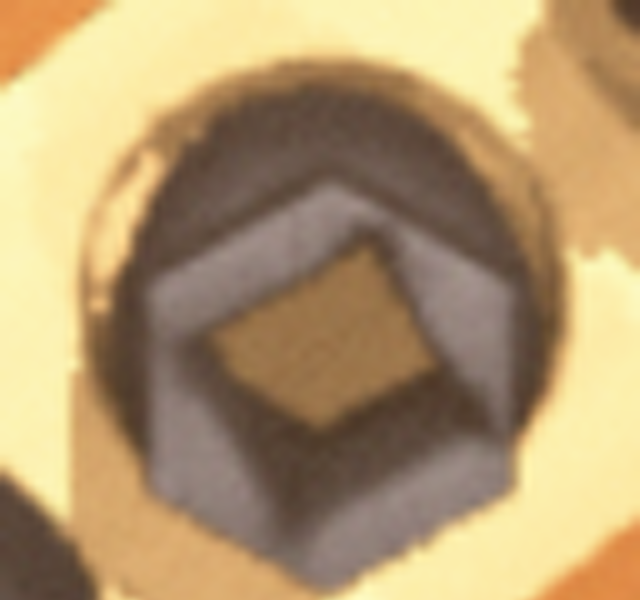

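```bash
python3 - <<'E'
from h import *
L=[]
for i in range(8):
    s=ctrl.get_state(); im,d=optics.get_image('wrist'); L.append(np.r_[s['position'],s['tool_rot'],s['joint_positions']])
L=np.array(L); np.set_printoptions(suppress=True,linewidth=150)
print(L[:,:3].round(5)); print('std',L.std(0).round(5)); print('mean',L.mean(0).round(5))
E
```

```text
[[0.47536 0.30037 0.23553]
 [0.47532 0.30039 0.23552]
 [0.4753  0.3004  0.2355 ]
 [0.47533 0.30038 0.23549]
 [0.47534 0.30039 0.23551]
 [0.47531 0.3004  0.23551]
 [0.47535 0.30038 0.23553]
 [0.47534 0.30037 0.2355 ]]
std [0.00002 0.00001 0.00001 0.00017 0.0001  0.00004 0.00006 0.00003 0.00006 0.00002 0.00002 0.00002 0.00012]
mean [ 0.47533  0.30039  0.23551  1.2164   2.89646 -0.00017  0.12094  0.21708 -0.8333   1.65144  0.16439  1.34595  0.0381 ]
```

Request:
{"api": "arm_command", "payload": {
  "motion": [
    [[0, 0, 0], [0, 0, 6.6], 0],
    [[0, 0, 0], [0, 0, 6.6], 0],
    [[0, 0, 0], [0, 0, 6.6], 0],
    [[0, 0, 0], [0, 0, 6.6], 0],
    [[0, 0, 0], [0, 0, 6.6], 0],
    [[0, 0, 0], [0, 0, 6.6], 0],
    [[0, 0, 0], [0, 0, 6.6], 0],
    [[0, 0, 0], [0, 0, 6.6], 0]
  ]
}}

```text
time: 8.43
position: [0.4754, 0.3003, 0.2355]
tool_rot: [2.383, 2.047, -0.0]
ft_force: [0.0, -0.2, -0.5]
grip_width: 0.998
```

Request:
{"api": "arm_command", "payload": {
  "motion": [
    [[0, 0, 0], [0, 0, 6.6], 0],
    [[0, 0, 0], [0, 0, 6.6], 0],
    [[0, 0, 0], [0, 0, 6.6], 0],
    [[0, 0, 0], [0, 0, 0], 0],
    [[0, 0, 0], [0, 0, 0], 0],
    [[0, 0, 0], [0, 0, 0], 0],
    [[0, 0, 0], [0, 0, 0], 0],
    [[0, 0, 0], [0, 0, 0], 0]
  ]
}}

```text
time: 9.1
position: [0.4753, 0.3003, 0.2355]
tool_rot: [2.694, 1.616, -0.0]
ft_force: [0.7, -0.2, 0.0]
grip_width: 1.002
```

```bash
python3 - <<'E'
from h import *
s,im,d=shot('s4'); u,v=proj('wrist',[.4685,.3131,.08],s)[0].round().astype(int); print(u,v)
cv2.imwrite('pics/sz4.png',cv2.resize(im[v-30:v+30,u-30:u+30],None,fx=10,fy=10,interpolation=cv2.INTER_CUBIC))
E
```

```text
s4 9.1 [0.4753 0.3003 0.2355] [ 2.694  1.616 -0.   ] q [ 0.    0.19 -0.69  1.66  0.12  1.34 -1.2 ] f [ 0.7 -0.2  0. ]
310 184
```

View pics/sz4.png

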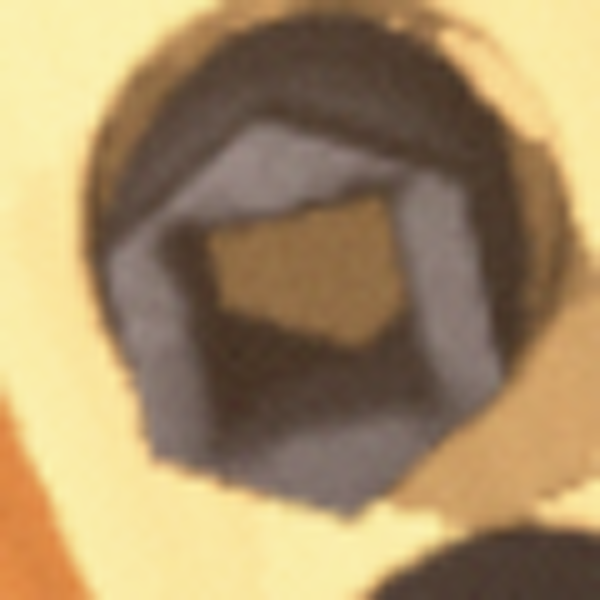

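```bash
python3 - <<'E'
from h import *
from scipy.optimize import least_squares
ob=[]
for t,off,V in (('s3',(294,143),[(335,180),(517,280),(512,490),(320,592),(150,492),(148,285)]),('s4',(280,154),[(262,118),(464,180),(504,378),(350,520),(152,458),(106,250)])):
    s,im,d=load(t)
    P=np.array([ray_at_z(((x+.5)/10-.5+off[0],(y+.5)/10-.5+off[1]),.09,s) for x,y in V])
    c=P[:,:2].mean(0); a=np.degrees(np.arctan2(*(P[:,:2]-c).T[::-1])); 
    yaw=np.degrees(np.arctan2(*R.from_rotvec(s['tool_rot']).as_matrix()[:2,1][::-1]))
    print(t,'yaw',yaw.round(2),' hex c',c.round(4),'r',np.linalg.norm(P[:,:2]-c,axis=1).round(4),'flats mod60',((np.angle(np.exp(1j*np.radians(a*6)).sum(),deg=True)/6+30)%60).round(2))
    ob.append((c,R.from_rotvec(s['tool_rot']).as_matrix()[:2,:2]))
A=np.vstack([np.hstack([np.eye(2),o[1]]) for o in ob]); b=np.concatenate([o[0] for o in ob]); x=np.linalg.solve(A,b); print('center',x[:2].round(4),'bias tool xy mm',(x[2:]*1e3).round(2))
E
```

```text
s3 yaw 44.39  hex c [0.4702 0.3122] r [0.0202 0.0208 0.0204 0.0204 0.0203 0.0202] flats mod60 44.07
s4 yaw -28.08  hex c [0.4693 0.3129] r [0.02   0.0204 0.0201 0.0206 0.0206 0.0205] flats mod60 43.77
center [0.4702 0.3132] bias tool xy mm [-0.7 -0.7]
```

```bash
python3 - <<'E'
from h import *
from scipy.optimize import least_squares
s,im,d=load('w1')
L=np.array([(-20,20,12,60,108),(20,20,12,412,150),(-20,-20,12,60,485),(20,-20,12,408,540),(20,20,-25,525,93),(20,-20,-25,512,455)],float); uv=(L[:,3:]+.5)/10-.5+[305,170]
o=least_squares(lambda q:(proj('wrist',L[:,:3]/1e3@Mw(q[2]).T+[q[0],q[1],.1347],s)-uv).ravel(),[.447,-.32,7.5],x_scale=[.01,.01,1]); print(o.x.round(4),np.sqrt(np.mean(o.fun**2)))
hub=np.array([o.x[0],o.x[1],.1347]); b=(R.from_rotvec(s['tool_rot']).as_matrix()@[-.0007,-.0007,0]); hub=hub-b; print('hub',hub.round(4))
wm=Mw(7.4); Mt=np.stack([wm[:,1],wm[:,0],-wm[:,2]],1); pg=hub-.003*wm[:,2]
np.savez('grasp.npz',hub=hub,Mt=Mt,pg=pg,wm=wm)
p,M=pose(); p1,M1=plan(p,M,np.array([.465,-.08,.24]),rotdown(7.4),step=39); print('leg2')
p2,M2=plan(p1,M1,pg+.08*wm[:,2],Mt,step=36); print(p2,'target grasp',pg)
E
```

```text
[ 0.4473 -0.3208  7.3592] 1.1725421091086385
hub [ 0.4478 -0.32    0.1347]
[[[-34,17,0],[0,0,-3.6],0],[[-35,15,-1],[0,0,-3.5],0],[[-36,12,0],[0,0,-3.6],0],[[-37,11,-1],[0,0,-3.5],0],[[-37,8,0],[0,0,-3.6],0],[[-37,6,-1],[0,0,-3.5],0],[[-38,3,0],[0,0,-3.6],0],[[-38,1,-1],[0,0,-3.5],0]]
[[[-38,-1,0],[0,0,-3.6],0],[[-38.2,-3.5,-0.5],[0,0,-3.5],0]]
leg2
[[[-34,-11,5],[-3.6,0,0],0],[[-33,-12,4],[-3.5,0,0],0],[[-34,-12,4],[-3.6,0,0],0],[[-34,-13,3],[-3.6,0,0],0],[[-33,-12,2],[-3.6,0,0],0],[[-34,-12,1],[-3.5,0,0],0],[[-33.7,-13,0.8],[-3.6,0,0],0]]
[ 0.41562855 -0.32412965  0.2044692 ] target grasp [ 0.44910314 -0.3198029   0.13198089]
```

Request:
{"api": "arm_command", "payload": {
  "motion": [
    [[-34, 17, 0], [0, 0, -3.6], 0],
    [[-35, 15, -1], [0, 0, -3.5], 0],
    [[-36, 12, 0], [0, 0, -3.6], 0],
    [[-37, 11, -1], [0, 0, -3.5], 0],
    [[-37, 8, 0], [0, 0, -3.6], 0],
    [[-37, 6, -1], [0, 0, -3.5], 0],
    [[-38, 3, 0], [0, 0, -3.6], 0],
    [[-38, 1, -1], [0, 0, -3.5], 0]
  ]
}}

```text
time: 9.82
position: [0.466, -0.0054, 0.2398]
tool_rot: [2.212, 2.23, 0.0]
ft_force: [0.5, 1.1, 0.3]
grip_width: 1.001
```

Request:
{"api": "arm_command", "payload": {
  "motion": [
    [[-38, -1, 0], [0, 0, -3.6], 0],
    [[-38, -3, 0], [0, 0, -3.5], 0],
    [[-34, -11, 5], [-3.6, 0, 0], 0],
    [[-33, -12, 4], [-3.5, 0, 0], 0],
    [[-34, -12, 4], [-3.6, 0, 0], 0],
    [[-34, -13, 3], [-3.6, 0, 0], 0],
    [[-33, -12, 2], [-3.6, 0, 0], 0],
    [[-34, -12, 1], [-3.5, 0, 0], 0]
  ]
}}

```text
time: 10.48
position: [0.4221, -0.2906, 0.21]
tool_rot: [1.889, 2.15, 0.408]
ft_force: [1.6, -1.1, 0.6]
grip_width: 1.0
```

Request:
{"api": "arm_command", "payload": {
  "motion": [
    [[-34, -13, 1], [-3.6, 0, 0], 0],
    [[0, 0, 0], [0, 0, 0], 0],
    [[0, 0, 0], [0, 0, 0], 0],
    [[0, 0, 0], [0, 0, 0], 0],
    [[0, 0, 0], [0, 0, 0], 0],
    [[0, 0, 0], [0, 0, 0], 0]
  ]
}}

```text
time: 10.98
position: [0.4167, -0.3227, 0.2042]
tool_rot: [1.856, 2.118, 0.469]
ft_force: [0.6, -0.0, -0.0]
grip_width: 0.999
```

```bash
python3 - <<'E'
from h import *
g=np.load('grasp.npz'); s,im,d=shot('g1')
p,M=pose(s); plan(p,M,g['pg'],g['Mt'],step=20)
hub=g['hub']; wm=g['wm']
u0,v0,k=240,60,4; c=cv2.resize(im[v0:v0+150,u0:u0+180],None,fx=k,fy=k,interpolation=cv2.INTER_CUBIC)
drawbox(c,'wrist',box([-.02,-.02,-.025],[.02,.02,.012])@wm.T+hub,s,k,(u0,v0))
drawbox(c,'wrist',box([-.008,-.1,-.013],[.008,.1,.003])@wm.T+hub,s,k,(u0,v0),(0,0,255))
cv2.imwrite('pics/g1z.png',c)
E
```

```text
g1 10.9833 [ 0.4167 -0.3227  0.2042] [1.856 2.118 0.469] q [ 0.72 -0.1   0.12  2.05 -0.42  0.98  1.17] f [ 0.6 -0.  -0. ]
[[[0,0,20],[0,0,0],0],[[-1,-1,20],[0,0,0.1],0],[[0,0,19],[0,0,0],0],[[-0.4,-0.1,20.2],[0,0,0],0]]
```

View pics/g1z.png

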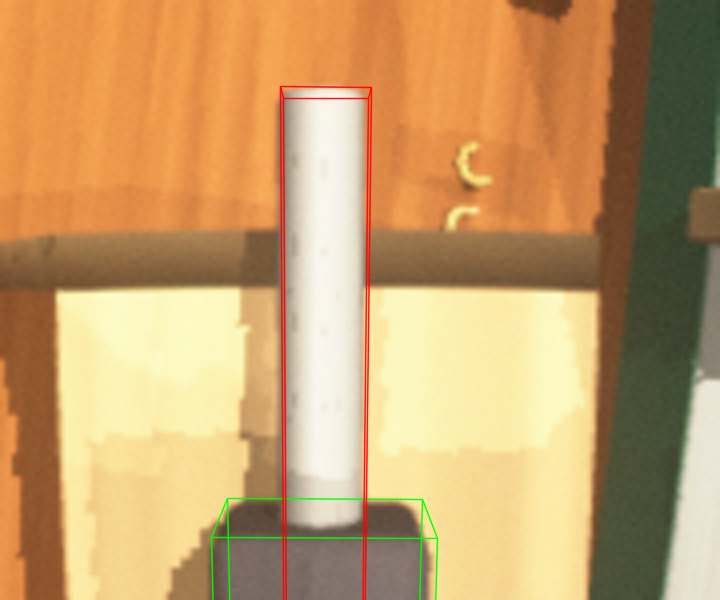

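View pics/g1.png

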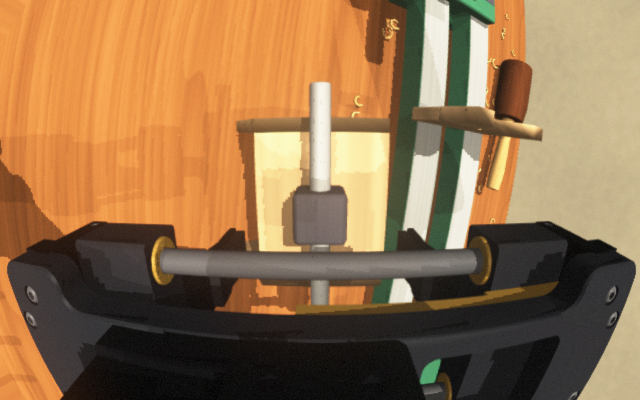

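The model overlays the wrench well. Descending and gripping.

Request:
{"api": "arm_command", "payload": {
  "motion": [
    [[0, 0, 20], [0, 0, 0], 0],
    [[-1, -1, 20], [0, 0, 0], 0],
    [[0, 0, 20], [0, 0, 0], 0],
    [[0, 0, 19], [0, 0, 0], 0],
    [[0, 0, 0], [0, 0, 0], 0],
    [[0, 0, 0], [0, 0, 0], 0],
    [[0, 0, 0], [0, 0, 0], 0]
  ]
}}

```text
time: 11.62
position: [0.4484, -0.3211, 0.1329]
tool_rot: [1.858, 2.115, 0.469]
ft_force: [-0.4, 0.2, -0.4]
grip_width: 0.998
```

Request:
{"api": "arm_command", "payload": {
  "motion": [
    [[0, 0, 0], [0, 0, 0], 0.4],
    [[0, 0, 0], [0, 0, 0], 0.6],
    [[0, 0, 0], [0, 0, 0], 0.8],
    [[0, 0, 0], [0, 0, 0], 1],
    [[0, 0, 0], [0, 0, 0], 1],
    [[0, 0, 0], [0, 0, 0], 1],
    [[0, 0, 0], [0, 0, 0], 1],
    [[0, 0, 0], [0, 0, 0], 1]
  ],
  "force": 55
}}

```text
time: 12.28
position: [0.4481, -0.321, 0.1318]
tool_rot: [1.86, 2.114, 0.469]
ft_force: [1.3, -0.0, 1.6]
grip_width: 0.475
```

```bash
python3 - <<'E'
from h import *
g=np.load('grasp.npz'); s,im,d=shot('g2'); p,M=pose(s)
print(s['grip_width']*87, (M.T@(p-g['pg'])*1e3).round(2), R.from_matrix(M.T@g['Mt']).as_rotvec(degrees=True).round(2),s['torque'])
E
```

```text
g2 12.2833 [ 0.4481 -0.321   0.1318] [1.86  2.114 0.469] q [ 0.69  0.02  0.1   2.09 -0.48  0.82  1.22] f [ 1.3 -0.   1.6]
41.31835261238553 [-1.02 -1.14 -0.37] [ 0.01  0.03 -0.06] [-0.04417922 -0.55307126  0.0620662 ]
```

View pics/g2.png

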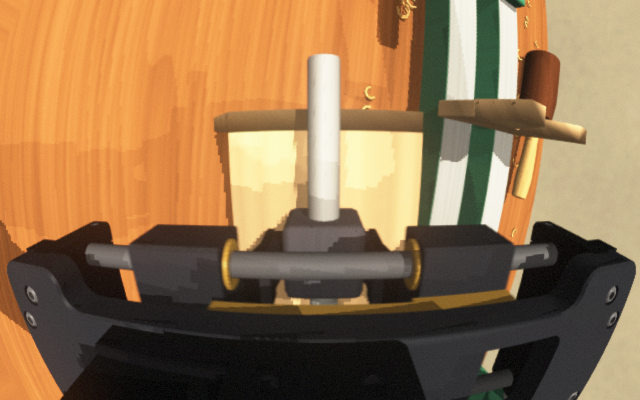

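Request:
{"api": "arm_command", "payload": {
  "motion": [
    [[0, 0, -4], [0, 0, 0], 1],
    [[0, 0, -8], [0, 0, 0], 1],
    [[0, 0, -12], [0, 0, 0], 1],
    [[0, 0, 0], [0, 0, 0], 1]
  ],
  "force": 60
}}

```text
time: 12.67
position: [0.4383, -0.3223, 0.1546]
tool_rot: [1.858, 2.114, 0.469]
ft_force: [3.2, 1.6, 0.2]
grip_width: 0.454
```

```bash
python3 - <<'E'
from h import *
s=ctrl.get_state(); print(s['joint_positions'].round(3),s['ft_force'],s['torque'],s['grip_width'])
E
```

```text
[ 0.698 -0.017  0.11   2.077 -0.461  0.865  1.201] [3.15959532 1.6321499  0.18255423] [ 0.18608058 -0.18576251  0.07928296] 0.4539598066264123
```

Request:
{"api": "arm_command", "payload": {
  "motion": [
    [[0, 0, -16], [0, 0, 0], 1],
    [[0, 0, -20], [0, 0, 0], 1],
    [[0, 0, -20], [0, 0, 0], 1],
    [[0, 0, -20], [0, 0, 0], 1],
    [[0, 0, -18], [0, 0, 0], 1],
    [[0, 0, 0], [0, 0, 0], 1],
    [[0, 0, 0], [0, 0, 0], 1],
    [[0, 0, 0], [0, 0, 0], 1]
  ]
}}

```text
time: 13.33
position: [0.3979, -0.3263, 0.2364]
tool_rot: [1.862, 2.118, 0.469]
ft_force: [0.2, 0.0, -4.8]
grip_width: 0.453
```

```bash
python3 - <<'E'
from h import *
g=np.load('grasp.npz'); s,im,d=shot('e1'); print(s['joint_positions'].round(3),s['grip_width']); p,M=pose(s); print((M.T@(p-g['pg'])*1e3).round(1))
sc,_=optics.get_image('scene'); cv2.imwrite('pics/e1s.png',sc)
E
```

```text
e1 13.3333 [ 0.3979 -0.3263  0.2364] [1.862 2.118 0.469] q [ 0.73 -0.14  0.14  2.02 -0.4   1.06  1.16] f [ 0.2  0.  -4.8]
[ 0.732 -0.142  0.138  2.016 -0.397  1.059  1.16 ] 0.45278395475508576
[   0.4   -3.  -116.4]
```

View pics/e1s.png

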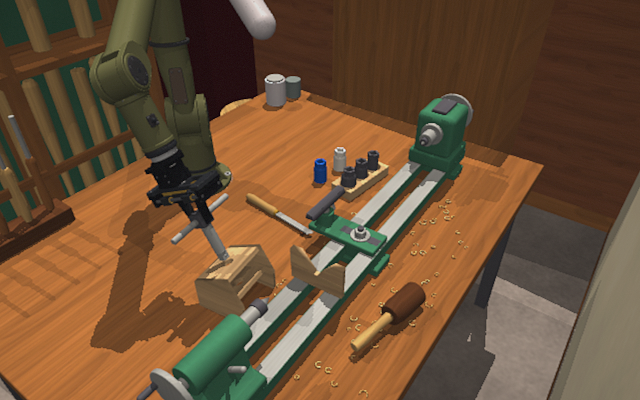

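View pics/e1.png

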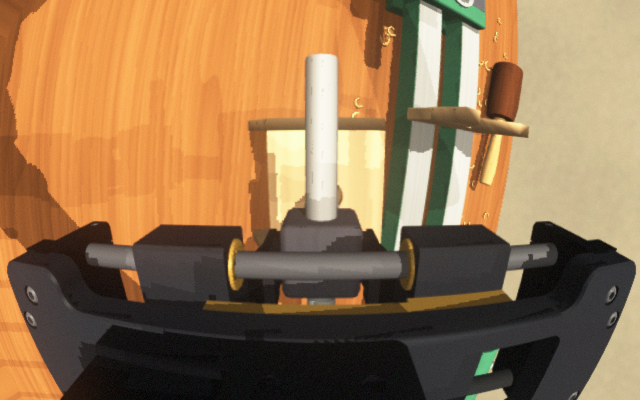

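```bash
python3 - <<'E'
from h import *
s,im,d=load('e1'); p,M=pose(s)
for dx in (0,.001,.002,.003): 
    pts=np.array([[dx+.1,0,-.0056+.0025],[dx+.1,0,.0024],[dx+.02,-.02,-.0146],[dx+.02,.02,-.0146]]); print(dx,proj('wrist',p+pts@M.T,s).round(1).tolist())
c=cv2.resize(im[40:80,290:355],None,fx=10,fy=10,interpolation=cv2.INTER_CUBIC); c2=cv2.resize(im[195:235,270:375],None,fx=6,fy=6,interpolation=cv2.INTER_CUBIC)
o=np.zeros((c.shape[0]+c2.shape[0],650,3),np.uint8); o[:400]=c; o[400:,:630]=c2; cv2.imwrite('pics/e1z.png',o)
p1,M1=plan(p,M,p+np.array([.01,.02,.07]),M,step=30); print('--'); 
p2,M2=plan(p1,M1,np.array([.46,0,.31]),rotdown(-4),step=38); print('--')
t=np.array([.4702,.3132,0])-.001*rotdown(-16)[:,0]; p3,M3=plan(p2,M2,t*[1,1,0]+[0,0,.27],rotdown(-16),step=38)
E
```

```text
0 [[322.6, 56.0], [322.5, 58.4], [279.2, 228.8], [365.8, 228.8]]
0.001 [[322.6, 54.0], [322.5, 56.5], [279.1, 226.7], [365.8, 226.8]]
0.002 [[322.6, 52.0], [322.5, 54.5], [279.0, 224.7], [365.9, 224.7]]
0.003 [[322.6, 50.0], [322.5, 52.6], [278.9, 222.6], [366.0, 222.7]]
[[[6,14,-19],[0,0,0],0],[[6,13,-20],[0,0,0],0],[[6.7,13.7,-19.2],[0,0,0],0]]
--
[[[33,9,4],[2.8,-0.3,1.2],0],[[33,9,3],[2.7,-0.3,1.3],0],[[34,8,3],[2.8,-0.3,1.2],0],[[33,8,2],[2.7,-0.3,1.3],0],[[34,7,2],[2.8,-0.2,1.2],0],[[34,6,1],[2.7,-0.3,1.2],0],[[34,6,1],[2.8,-0.3,1.3],0],[[34,5,0],[2.7,-0.3,1.2],0]]
[[[34.5,3.9,0.3],[2.8,-0.3,1.3],0]]
--
[[[35,-1,4],[0,0,1.3],0],[[34,-2,5],[0,0,1.4],0],[[35,-3,4],[0,0,1.3],0],[[34,-4,5],[0,0,1.3],0],[[35,-5,4],[0,0,1.4],0],[[34,-5,5],[0,0,1.3],0],[[34,-6,4],[0,0,1.3],0],[[34,-7,5],[0,0,1.3],0]]
[[[34.1,-7.8,4],[0,0,1.4],0]]
```

View pics/e1z.png

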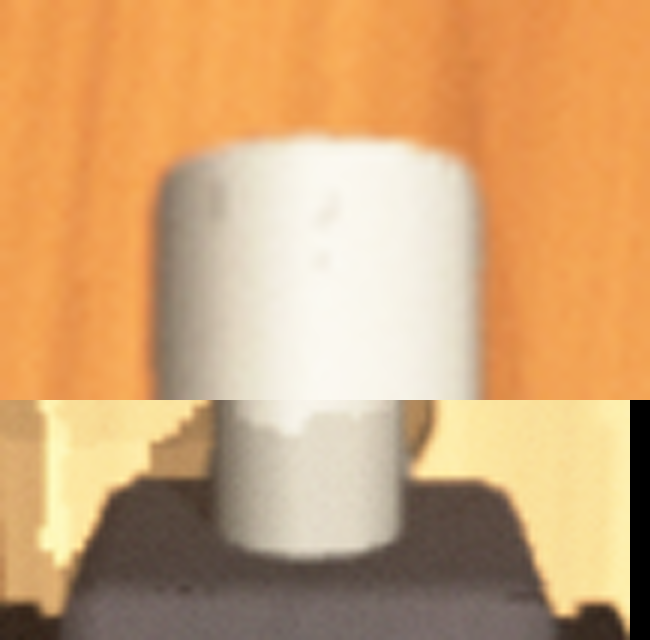

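Request:
{"api": "arm_command", "payload": {
  "motion": [
    [[6, 14, -19], [0, 0, 0], 1],
    [[6, 13, -20], [0, 0, 0], 1],
    [[7, 14, -19], [0, 0, 0], 1],
    [[33, 9, 4], [2.8, -0.3, 1.2], 1],
    [[33, 9, 3], [2.7, -0.3, 1.3], 1],
    [[34, 8, 3], [2.8, -0.3, 1.2], 1],
    [[33, 8, 2], [2.7, -0.3, 1.3], 1],
    [[34, 7, 2], [2.8, -0.2, 1.2], 1]
  ]
}}

```text
time: 14.1
position: [0.4377, -0.1343, 0.3094]
tool_rot: [2.109, 2.143, 0.218]
ft_force: [1.2, 0.3, -4.4]
grip_width: 0.452
```

Request:
{"api": "arm_command", "payload": {
  "motion": [
    [[34, 6, 1], [2.7, -0.3, 1.2], 1],
    [[34, 6, 1], [2.8, -0.3, 1.3], 1],
    [[34, 5, 0], [2.7, -0.3, 1.2], 1],
    [[34, 4, 0], [2.8, -0.3, 1.3], 1],
    [[35, -1, 4], [0, 0, 1.3], 1],
    [[34, -2, 5], [0, 0, 1.4], 1],
    [[35, -3, 4], [0, 0, 1.3], 1],
    [[34, -4, 5], [0, 0, 1.3], 1]
  ]
}}

```text
time: 14.77
position: [0.4653, 0.14, 0.2926]
tool_rot: [2.395, 2.032, 0.001]
ft_force: [0.6, 0.8, -5.5]
grip_width: 0.455
```

Request:
{"api": "arm_command", "payload": {
  "motion": [
    [[35, -5, 4], [0, 0, 1.4], 1],
    [[34, -5, 5], [0, 0, 1.3], 1],
    [[34, -6, 4], [0, 0, 1.3], 1],
    [[34, -7, 5], [0, 0, 1.3], 1],
    [[34, -8, 4], [0, 0, 1.4], 1],
    [[0, 0, 0], [0, 0, 0], 1],
    [[0, 0, 0], [0, 0, 0], 1],
    [[0, 0, 0], [0, 0, 0], 1]
  ]
}}

```text
time: 15.43
position: [0.4707, 0.3111, 0.2701]
tool_rot: [2.508, 1.89, -0.002]
ft_force: [0.3, 0.2, -4.5]
grip_width: 0.456
```

```bash
python3 - <<'E'
from h import *
s,im,d=shot('b1'); print(s['joint_positions'].round(3),s['grip_width']); p,M=pose(s); 
c=[.4702,.3132]; print('z axis',M[:,2].round(4),'yaw',np.degrees(np.arctan2(M[1,1],M[0,1])))
t=np.r_[np.array(c),.25]-.0013*rotdown(-16)[:,0]; plan(p,M,t,rotdown(-16))
sc,_=optics.get_image('scene'); cv2.imwrite('pics/b1s.png',cv2.resize(sc[100:230,280:430],None,fx=4,fy=4,interpolation=cv2.INTER_CUBIC))
E
```

```text
b1 15.4333 [0.4707 0.3111 0.2701] [ 2.508e+00  1.890e+00 -2.000e-03] q [ 0.13  0.21 -0.88  1.59  0.17  1.42 -1.04] f [ 0.3  0.2 -4.5]
[ 0.133  0.212 -0.876  1.593  0.166  1.415 -1.038] 0.4558127022516693
z axis [-3.0e-04 -2.2e-03 -1.0e+00] yaw -16.004178936571815
[[[0.6,-1.1,20.1],[0,0.1,0],0]]
```

View pics/b1.png

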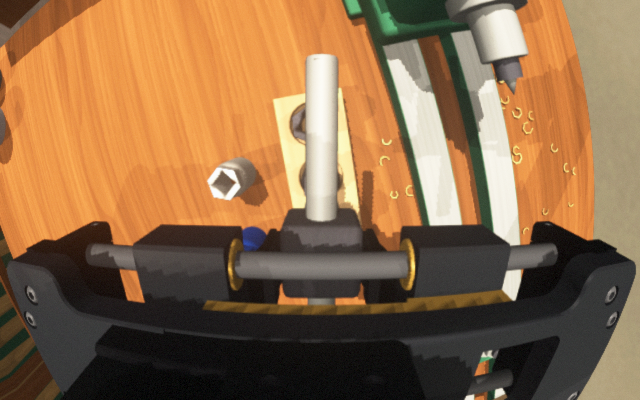

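View pics/b1s.png

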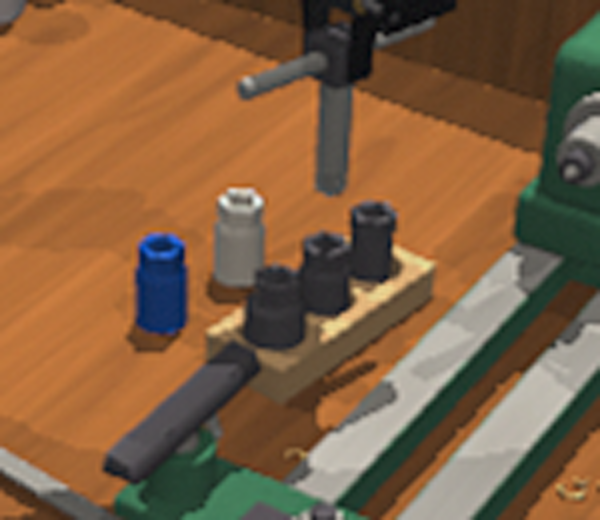

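Request:
{"api": "arm_command", "payload": {
  "motion": [
    [[1, -1, 15], [0, 0, 0], 1],
    [[0, 0, 15], [0, 0, 0], 1],
    [[0, 0, 14], [0, 0, 0], 1],
    [[0, 0, 0], [0, 0, 0], 1],
    [[0, 0, 0], [0, 0, 0], 1],
    [[0, 0, 0], [0, 0, 0], 1]
  ]
}}

```text
time: 16.03
position: [0.4713, 0.3118, 0.2284]
tool_rot: [2.509, 1.885, 0.003]
ft_force: [-0.5, -0.4, -5.1]
grip_width: 0.454
```

```bash
python3 - <<'E'
from h import *
s,im,d=shot('b2'); p,M=pose(s); 
t=np.r_[.4702,.3132,.222]-.0013*rotdown(-16)[:,0]; plan(p,M,t,rotdown(-16))
sc,_=optics.get_image('scene'); u0,v0,k=320,130,10
c=cv2.resize(sc[v0:v0+58,u0:u0+60],None,fx=k,fy=k,interpolation=cv2.INTER_CUBIC)
tip=p+M@[.0013,0,.128]; wm=np.stack([M[:,1],M[:,0],-M[:,2]],1)
drawbox(c,'scene',box([-.0095,-.0095,0],[.0095,.0095,.024])@wm.T+tip,s,k,(u0,v0))
a=np.radians(np.arange(0,361,10)); 
for r,z,col in((.023,.012+.0,(0,0,255)),(.018/np.cos(np.pi/6),.09,(255,255,0))):
    q=proj('scene',np.c_[.4702+r*np.cos(a),.3132+r*np.sin(a),0*a+z]); cv2.polylines(c,[np.round((q-[u0,v0]+.5)*k-.5).astype(np.int32)],True,col,1)
cv2.imwrite('pics/b2s.png',c)
E
```

```text
b2 16.0333 [0.4713 0.3118 0.2284] [2.509 1.885 0.003] q [ 0.13  0.24 -0.87  1.66  0.19  1.33 -1.06] f [-0.5 -0.4 -5.1]
[[[-0.2,-1.5,6.4],[0.2,0,-0.1],0]]
```

View pics/b2s.png

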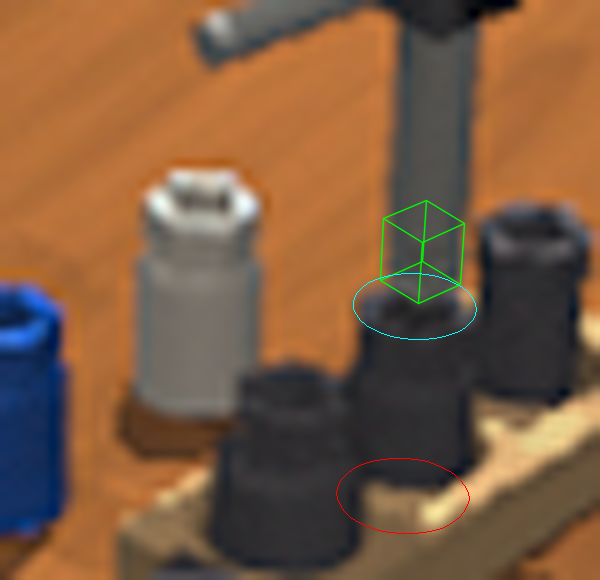

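```bash
python3 - <<'E'
from h import *
s,im,d=load('b2'); p,M=pose(s)
s0=ctrl.get_state(); p,M=pose(s0); sc,dd=optics.get_image('scene'); u0,v0,k=340,130,18
c=cv2.resize(sc[v0:v0+33+5,u0:u0+40],None,fx=k,fy=k,interpolation=cv2.INTER_CUBIC); c=np.clip(c.astype(float)*1.8,0,255).astype(np.uint8)
tip=p+M@[.0013,0,.128]; wm=np.stack([M[:,1],M[:,0],-M[:,2]],1)
def pl(P,col): 
    q=proj('scene',P); cv2.polylines(c,[np.round((q-[u0,v0]+.5)*k-.5).astype(np.int32)],False,col,1,cv2.LINE_AA)
T=T_wc('scene'); rt=T[:3,0]; rt=np.array([rt[0],rt[1],0]);rt/=np.linalg.norm(rt)
for sg in(-1,0,1): pl(np.array([tip+[0,0,.024]+sg*.014*rt,tip+[0,0,.1]+sg*.014*rt]),(0,255,0))
for sg in(-1,1): pl(np.array([[.4702,.3132,.015]+sg*.023*rt,[.4702,.3132,.06]+sg*.023*rt]),(0,0,255))
a=np.radians(44+30+np.arange(0,361,60)); pl(np.c_[.4702+.0208*np.cos(a),.3132+.0208*np.sin(a),0*a+.09],(255,255,0))
cv2.imwrite('pics/b3s.png',c[:600])
print(p.round(4), np.degrees(np.arctan2(M[1,1],M[0,1])))
print(rt)
E
```

```text
[0.4712 0.3123 0.2287] -16.110951265077738
[0.81619357 0.57777855 0.        ]
```

View pics/b3s.png

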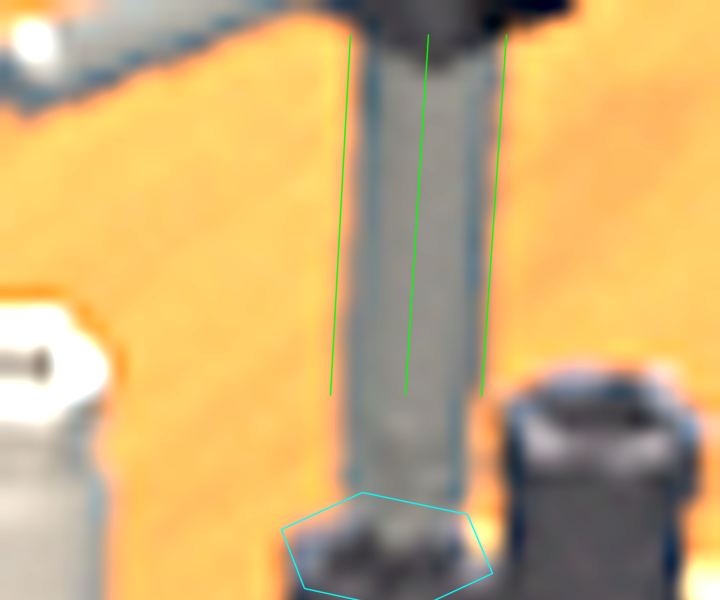

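Request:
{"api": "arm_command", "payload": {
  "motion": [
    [[-0.8, -1.2, 6], [0, 0, 0], 1],
    [[0, 0, 3], [0, 0, 0], 1],
    [[0, 0, 2], [0, 0, 0], 1],
    [[0, 0, 2], [0, 0, 0], 1],
    [[0, 0, 2], [0, 0, 0], 1],
    [[0, 0, 0], [0, 0, 0], 1]
  ]
}}

```text
time: 16.68
position: [0.469, 0.3116, 0.2118]
tool_rot: [2.508, 1.888, -0.0]
ft_force: [0.3, -0.3, -5.7]
grip_width: 0.456
```

```bash
python3 - <<'E'
from h import *
s=ctrl.get_state(); print(s['position'].round(4),s['ft_force'].round(2),s['torque'].round(2),s['grip_width'])
E
```

```text
[0.469  0.3116 0.2118] [ 0.29 -0.26 -5.75] [ 0.07 -0.06  0.01] 0.45560182307509844
```

Request:
{"api": "arm_command", "payload": {
  "motion": [
    [[0, 0, 2], [0, 0, 0], 1],
    [[0, 0, 2], [0, 0, 0], 1],
    [[0, 0, 2], [0, 0, 0], 1],
    [[0, 0, 0], [0, 0, 0], 1]
  ]
}}

```text
time: 17.02
position: [0.4688, 0.3119, 0.2061]
tool_rot: [2.508, 1.888, -0.0]
ft_force: [0.3, -0.4, -4.7]
grip_width: 0.453
```

```bash
python3 - <<'E'
from h import *
s=ctrl.get_state(); print(s['position'].round(4),s['ft_force'].round(2),s['torque'].round(2),s['grip_width'])
E
```

```text
[0.4688 0.3119 0.2061] [ 0.3  -0.41 -4.67] [0.04 0.02 0.01] 0.4531910598314958
```

Request:
{"api": "arm_command", "payload": {
  "motion": [
    [[0, 0, 2], [0, 0, 0], 1],
    [[0, 0, 2], [0, 0, 0], 1],
    [[0, 0, 2], [0, 0, 0], 1],
    [[0, 0, 0], [0, 0, 0], 1]
  ]
}}

```text
time: 17.35
position: [0.469, 0.3114, 0.1996]
tool_rot: [2.507, 1.887, -0.0]
ft_force: [-0.7, 0.5, -5.3]
grip_width: 0.453
```

```bash
python3 - <<'E'
from h import *
s=ctrl.get_state(); print(s['position'].round(4),s['ft_force'].round(2),s['torque'].round(2),s['grip_width'])
p,M=pose(s); sc,_=optics.get_image('scene'); cv2.imwrite('pics/c1s.png',cv2.resize(sc[110:200,330:400],None,fx=8,fy=6.6,interpolation=cv2.INTER_CUBIC)); shot('c1')
E
```

```text
[0.469  0.3114 0.1996] [-0.75  0.51 -5.34] [0.13 0.14 0.02] 0.4534907221917362
c1 17.4 [0.469  0.3112 0.1994] [ 2.508e+00  1.887e+00 -1.000e-03] q [ 0.12  0.26 -0.87  1.7   0.21  1.28 -1.07] f [-0.8 -0.1 -5.7]
```

View pics/c1s.png

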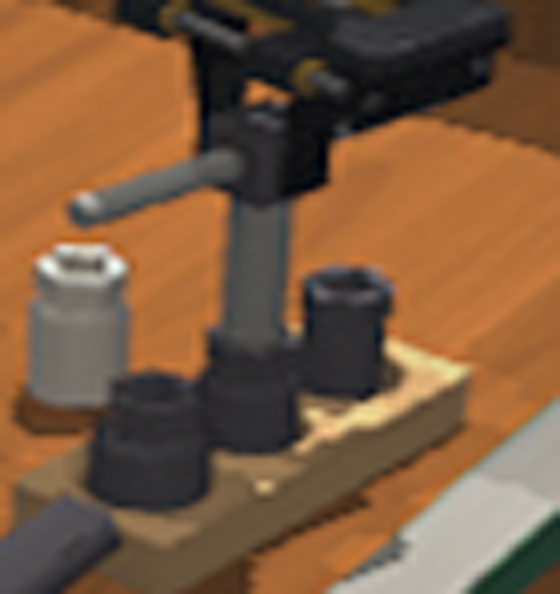

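Request:
{"api": "arm_command", "payload": {
  "motion": [
    [[0, 0, 1.5], [0, 0, 0], 1],
    [[0, 0, 1.5], [0, 0, 0], 1],
    [[0, 0, 1], [0, 0, 0], 1],
    [[0, 0, 0], [0, 0, 0], 1],
    [[0, 0, 0], [0, 0, 0], 1]
  ]
}}

```text
time: 17.87
position: [0.4694, 0.3115, 0.1961]
tool_rot: [2.508, 1.887, 0.001]
ft_force: [0.1, 0.4, -6.3]
grip_width: 0.455
```

```bash
python3 - <<'E'
from h import *
s=ctrl.get_state(); print(s['position'].round(4),s['ft_force'].round(2),s['torque'].round(2),s['grip_width'])
E
```

```text
[0.4694 0.3115 0.1961] [ 0.06  0.4  -6.26] [ 0.11 -0.01 -0.01] 0.45526236466711184
```

Request:
{"api": "arm_command", "payload": {
  "motion": [
    [[0, 0, 1], [0, 0, 0], 1],
    [[0, 0, 1], [0, 0, 0], 1],
    [[0, 0, 1], [0, 0, 0], 1],
    [[0, 0, 0], [0, 0, 0], 1]
  ]
}}

```text
time: 18.2
position: [0.4697, 0.312, 0.195]
tool_rot: [2.507, 1.887, 0.003]
ft_force: [-1.1, -1.8, 5.0]
grip_width: 0.455
```

Request:
{"api": "arm_command", "payload": {
  "motion": [
    [[0, 0, 1], [0, 0, 0], 1],
    [[0, 0, 1], [0, 0, 0], 1],
    [[0, 0, 0], [0, 0, 0], 1]
  ]
}}

```text
time: 18.45
position: [0.4699, 0.3126, 0.1948]
tool_rot: [2.507, 1.887, 0.005]
ft_force: [-3.1, -3.6, 13.8]
grip_width: 0.456
```

```bash
python3 - <<'E'
from h import *
s=ctrl.get_state(); print(s['position'].round(4),s['ft_force'].round(2),s['torque'].round(2),s['grip_width'])
E
```

```text
[0.4699 0.3126 0.1948] [-3.05 -3.64 13.78] [-0.85  1.27  0.03] 0.45624354740931794
```

Request:
{"api": "arm_command", "payload": {
  "motion": [
    [[0, 0, 1], [0, 0, 0], 1],
    [[0, 0, 1], [0, 0, 0], 1],
    [[0, 0, 0], [0, 0, 0], 1]
  ]
}}

```text
time: 18.7
position: [0.4702, 0.3132, 0.1947]
tool_rot: [2.506, 1.886, 0.007]
ft_force: [-4.7, -2.7, 23.1]
grip_width: 0.458
```

```bash
python3 - <<'E'
from h import *
s=ctrl.get_state(); print(s['position'].round(4),s['ft_force'].round(2),s['torque'].round(2),s['grip_width'], s['tool_rot'].round(4))
E
```

```text
[0.4702 0.3132 0.1947] [-4.71 -2.68 23.14] [-1.24  1.87 -0.01] 0.45771081997970614 [2.5062 1.8864 0.0072]
```

Request:
{"api": "arm_command", "payload": {
  "motion": [
    [[0, 0, -3], [0, 0, 0], 1],
    [[0, 0, -3], [0, 0, 0], 1],
    [[0, 0, -3], [0, 0, 0], 1],
    [[0, 0, -3], [0, 0, 0], 1],
    [[0, 0, -3], [0, 0, 0], 1],
    [[0, 0, 0], [0, 0, 0], 1],
    [[0, 0, 0], [0, 0, 0], 1]
  ]
}}

```text
time: 19.28
position: [0.4691, 0.3115, 0.2039]
tool_rot: [2.508, 1.887, -0.0]
ft_force: [-0.5, -0.2, -7.6]
grip_width: 0.454
```

```bash
python3 - <<'E'
from h import *
s=ctrl.get_state(); print(s['position'].round(4),s['ft_force'].round(2),s['torque'].round(2),s['grip_width'], s['tool_rot'].round(4))
sc,_=optics.get_image('scene'); cv2.imwrite('pics/c2s.png',cv2.resize(sc[110:200,330:400],None,fx=8,fy=6.6,interpolation=cv2.INTER_CUBIC)); shot('c2')
E
```

```text
[0.4691 0.3115 0.2039] [-0.51 -0.18 -7.59] [ 0.01 -0.06 -0.01] 0.4537754617461673 [ 2.5080e+00  1.8873e+00 -4.0000e-04]
c2 19.3333 [0.4691 0.3115 0.2038] [ 2.508e+00  1.887e+00 -1.000e-03] q [ 0.12  0.25 -0.87  1.69  0.2   1.29 -1.07] f [ 0.9  0.5 -8.6]
```

View pics/c2s.png

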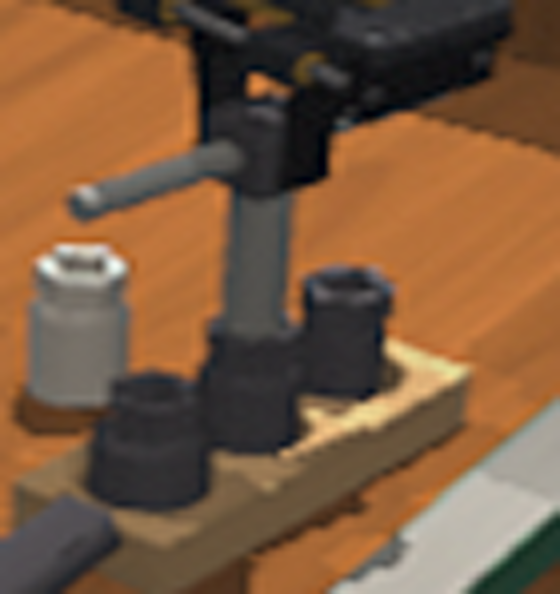

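The force dropped to about -8.2 N (wrench plus socket) and the socket visibly rose with the wrench, so the ball has clicked. Before carrying it over, I'll refine the nut's centre from the earlier views.

```bash
python3 - <<'E'
from h import *
from scipy.optimize import least_squares
from scipy.ndimage import map_coordinates
def fit(t,c0,r0,z,r1):
    s,im,d=load(t); g=cv2.GaussianBlur(im,(0,0),.7).astype(float)
    sat=g.max(-1)-g.min(-1); c=np.array(c0)
    for it in range(3):
        a=np.radians(np.arange(0,360,3)); rr=np.arange(r0,r1,.0004); P=[]
        for x in a:
            pts=np.c_[c[0]+rr*np.cos(x),c[1]+rr*np.sin(x),0*rr+z]; q=proj('wrist',pts,s)
            v=np.stack([map_coordinates(g[...,k],[q[:,1],q[:,0]],order=1) for k in range(3)],-1)
            gr=np.linalg.norm(np.diff(v,axis=0),axis=1); k=gr.argmax()
            if gr[k]>4: P.append(pts[k,:2]+0.5*(pts[k+1,:2]-pts[k,:2]))
        P=np.array(P); o=least_squares(lambda q:np.hypot(*(P-q[:2]).T)-q[2],[*c,.028],loss='soft_l1',f_scale=.0004); c=o.x[:2]
    yaw=R.from_rotvec(s['tool_rot']).as_matrix()[:2,:2]
    return o.x,len(P),np.median(abs(o.fun)),yaw
L=[]
for t in('n1','n2'):
    x,n,e,Y=fit(t,(.6605,-.0043),.023,.082,.034); print(t,x.round(5),n,e); L.append((x[:2],Y))
A=np.vstack([np.hstack([np.eye(2),o[1]]) for o in L]); b=np.concatenate([o[0] for o in L]); x=np.linalg.solve(A,b); print('center',x[:2].round(4),'bias',(x[2:]*1e3).round(2))
s=ctrl.get_state();p,M=pose(s)
p1,M1=plan(p,M,np.array([p[0],p[1],.365]),M,step=28); print('--')
t=np.array([x[0],x[1],.36])-.0013*rotdown(47)[:,0]; print(t)
plan(p1,M1,t,rotdown(47),step=32,rot=5.5)
E
```

```text
n1 [ 0.65952 -0.00497  0.02772] 120 0.0001293346494925171
n2 [ 0.65929 -0.00249  0.0276 ] 120 1.2374681950906227e-05
center [ 0.6609 -0.0036] bias [-1.17 -1.52]
[[[0,0,-27],[0,0,0],0],[[0,0,-27],[0,0,0],0],[[0,0,-27],[0,0,0],0],[[0,0,-26],[0,0,0],0],[[0,0,-27],[0,0,0],0],[[-0.3,0.3,-27.1],[0,0,0],0]]
--
[ 0.66181688 -0.00447558  0.36      ]
[[[-21,23,1],[0,0,-5.3],0],[[-23,20,0],[0,0,-5.2],0],[[-24,19,1],[0,0,-5.3],0],[[-27,16,0],[0,0.1,-5.2],0],[[-27,14,0],[0,0,-5.3],0],[[-29,11,1],[0,0,-5.2],0],[[-30,9,0],[0,0,-5.3],0],[[-30,5,1],[0,0,-5.2],0]]
[[[-31,3,0],[0,0,-5.3],0],[[-31,0,1],[0,0.1,-5.3],0],[[-30,-2,0],[0,0,-5.2],0],[[-30.6,-6,0.5],[0,0,-5.3],0]]
```

Request:
{"api": "arm_command", "payload": {
  "motion": [
    [[0, 0, -12], [0, 0, 0], 1],
    [[0, 0, -22], [0, 0, 0], 1],
    [[0, 0, -27], [0, 0, 0], 1],
    [[0, 0, -27], [0, 0, 0], 1],
    [[0, 0, -27], [0, 0, 0], 1],
    [[0, 0, -27], [0, 0, 0], 1],
    [[0, 0, -20], [0, 0, 0], 1],
    [[-10, 11, 0], [0, 0, -3], 1]
  ]
}}

```text
time: 20.05
position: [0.4752, 0.3048, 0.3728]
tool_rot: [2.452, 1.962, 0.016]
ft_force: [-1.0, 2.9, -7.3]
grip_width: 0.455
```

```bash
python3 - <<'E'
from h import *
s=ctrl.get_state(); print(s['position'].round(4),s['ft_force'].round(2),s['joint_positions'].round(2))
p,M=pose(s)
Mc=M; pc=p+np.array([0,0,.004])
plan(pc,Mc,np.array([.6622,-.0051,.365]),rotdown(47),step=31,rot=5.5)
sc,_=optics.get_image('scene'); cv2.imwrite('pics/d1s.png',cv2.resize(sc[60:200,290:440],None,fx=4,fy=4,interpolation=cv2.INTER_CUBIC))
E
```

```text
[0.4752 0.3048 0.3728] [-1.04  2.85 -7.32] [ 0.15  0.18 -0.89  1.42  0.14  1.6  -0.94]
[[[-22,21,1],[0,0,-5],0],[[-23,19,1],[0.1,0,-4.9],0],[[-25,17,1],[0,0,-5],0],[[-27,14,1],[0.1,0,-5],0],[[-27,12,1],[0.1,-0.1,-5],0],[[-29,10,1],[0,0,-4.9],0],[[-29,7,1],[0,0,-5],0],[[-30,5,1],[0.1,0,-5],0]]
[[[-30,2,1],[0,0,-4.9],0],[[-30,0,1],[0.1,0,-5],0],[[-30,-4,0],[0,0,-5],0],[[-29.9,-5.3,1.4],[0.1,0,-5],0]]
```

View pics/d1s.png

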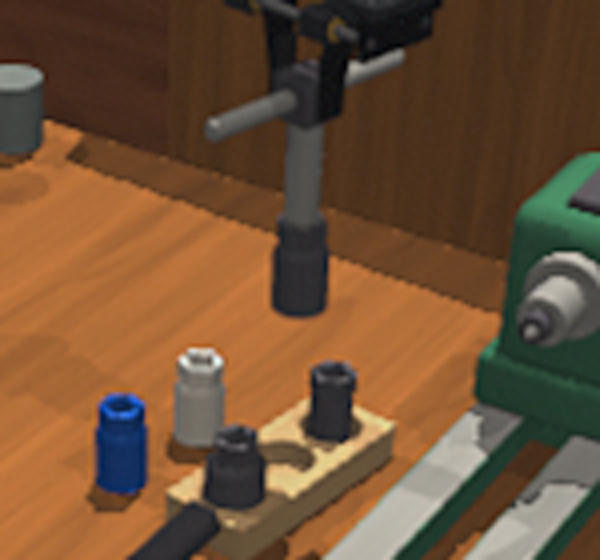

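The socket hangs on the drive at (300,265) and the middle pocket is empty. Carrying it to the nut.

Request:
{"api": "arm_command", "payload": {
  "motion": [
    [[-22, 21, 1], [0, 0, -5], 1],
    [[-23, 19, 1], [0, 0, -5], 1],
    [[-25, 17, 1], [0, 0, -5], 1],
    [[-27, 14, 1], [0, 0, -5], 1],
    [[-27, 12, 1], [0, 0, -5], 1],
    [[-29, 10, 1], [0, 0, -5], 1],
    [[-29, 7, 0], [0, 0, -5], 1],
    [[-30, 5, 0], [0, 0, -5], 1]
  ]
}}

```text
time: 20.77
position: [0.6004, 0.0903, 0.3608]
tool_rot: [1.638, 2.678, -0.003]
ft_force: [0.3, 0.4, -7.8]
grip_width: 0.456
```

Request:
{"api": "arm_command", "payload": {
  "motion": [
    [[-30, 2, 0], [0, 0, -5], 1],
    [[-30, 0, 0], [0, 0, -5], 1],
    [[-26, -4, 0], [0, 0, -4], 1],
    [[-20, -4, 0], [0, 0, -3], 1],
    [[0, 0, 0], [0, 0, 0], 1],
    [[0, 0, 0], [0, 0, 0], 1],
    [[0, 0, 0], [0, 0, 0], 1],
    [[0, 0, 0], [0, 0, 0], 1]
  ]
}}

```text
time: 21.43
position: [0.6535, 0.0012, 0.3614]
tool_rot: [1.227, 2.89, -0.001]
ft_force: [-0.5, 1.0, -6.8]
grip_width: 0.455
```

```bash
python3 - <<'E'
from h import *
s=ctrl.get_state(); print(s['time'],s['position'].round(4),s['ft_force'].round(2),s['joint_positions'].round(2))
p,M=pose(s); print('z',M[:,2].round(4),'yaw',np.degrees(np.arctan2(M[1,1],M[0,1])).round(2))
plan(p,M,np.array([.6622,-.0051,.32]),rotdown(47),step=31,rot=5.5)
E
```

```text
21.4333 [0.6535 0.0012 0.3614] [-0.46  0.95 -6.81] [ 0.52  0.41 -0.82  1.2   0.3   1.65  0.53]
z [ 0.0015 -0.0013 -1.    ] yaw 43.99
[[[-5,1,21],[0,0.1,-1.5],0],[[-5.6,0.7,20.4],[0,0,-1.5],0]]
```

Request:
{"api": "arm_command", "payload": {
  "motion": [
    [[-5, 1, 20], [0, 0, -1.5], 1],
    [[-5.6, 0.7, 20], [0, 0, -1.5], 1],
    [[0, 0, 14], [0, 0, 0], 1],
    [[0, 0, 0], [0, 0, 0], 1],
    [[0, 0, 0], [0, 0, 0], 1],
    [[0, 0, 0], [0, 0, 0], 1],
    [[0, 0, 0], [0, 0, 0], 1],
    [[0, 0, 0], [0, 0, 0], 1]
  ]
}}

```text
time: 22.1
position: [0.6632, -0.006, 0.3091]
tool_rot: [1.151, 2.918, -0.001]
ft_force: [-0.5, 0.9, -7.4]
grip_width: 0.455
```

```bash
python3 - <<'E'
from h import *
s=ctrl.get_state(); print(s['time'],s['position'].round(4),s['ft_force'].round(2),s['joint_positions'].round(2))
p,M=pose(s); print('z',M[:,2].round(4),'yaw',np.degrees(np.arctan2(M[1,1],M[0,1])).round(2))
plan(p,M,np.array([.6622,-.0051,p[2]]),rotdown(47),step=31,rot=5.5)
sc,_=optics.get_image('scene'); u0,v0,k=335,185,12
c=cv2.resize(sc[v0:v0+60,u0:u0+55],None,fx=k,fy=k,interpolation=cv2.INTER_CUBIC); c=np.clip(c*1.5,0,255).astype(np.uint8)
def pl(P,col): 
    q=proj('scene',P); cv2.polylines(c,[np.round((q-[u0,v0]+.5)*k-.5).astype(np.int32)],False,col,1,cv2.LINE_AA)
a=np.radians(np.arange(0,361,10)); n=[.661,-.0039]
pl(np.c_[n[0]+.028*np.cos(a),n[1]+.028*np.sin(a),0*a+.082],(0,0,255))
tip=p+M@[.0017,0,.1288]; rt=T_wc('scene')[:3,0]*[1,1,0]; rt/=np.linalg.norm(rt)
bot=tip-[0,0,.055]
for sg in(-1,1): pl(np.array([bot+sg*.023*rt,bot+[0,0,.05]+sg*.023*rt]),(0,255,0))
pl(np.c_[bot[0]+.023*np.cos(a),bot[1]+.023*np.sin(a),0*a+bot[2]],(0,255,0))
cv2.imwrite('pics/d2s.png',c[:600]); shot('d2')
E
```

```text
22.1 [ 0.6632 -0.006   0.3091] [-0.5   0.85 -7.4 ] [ 0.54  0.43 -0.82  1.28  0.32  1.55  0.58]
z [ 0.0045 -0.0021 -1.    ] yaw 46.96
[[[1.3,0,0],[0.1,0.3,0],0]]
d2 22.15 [ 0.6631 -0.0062  0.3088] [ 1.151e+00  2.918e+00 -1.000e-03] q [ 0.54  0.43 -0.82  1.28  0.32  1.55  0.58] f [-0.   0.1 -8.2]
```

View pics/d2s.png

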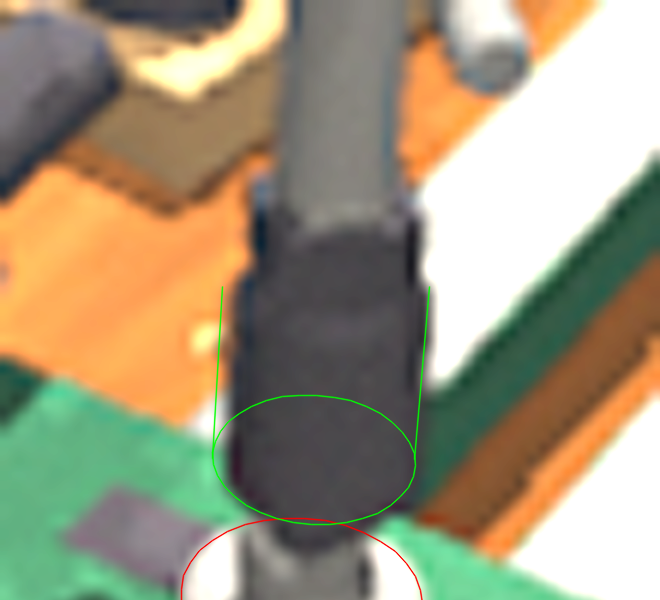

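View pics/d2.png

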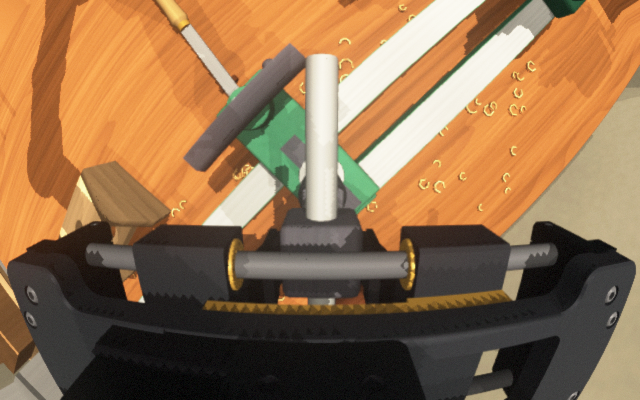

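```bash
python3 - <<'E'
from h import *
s=ctrl.get_state(); p,M=pose(s); sc,dd=optics.get_image('scene'); 
tip=p+M@[.0017,0,.1288]; rt=T_wc('scene')[:3,0]*[1,1,0]; rt/=np.linalg.norm(rt); print(p.round(4),rt)
W=cloud('scene',dd)
# depth-based: points on socket body
for z0,z1,r in((.13,.165,.023),(.22,.24,.014),(.20,.235,.014)):
    m=(W[...,2]>z0)&(W[...,2]<z1)&(np.hypot(W[...,0]-tip[0],W[...,1]-tip[1])<.04); P=W[m]
    for v in np.unique(np.nonzero(m)[0]):
        u=np.nonzero(m[v])[0]; L=proj('scene',np.array([[tip[0],tip[1],np.nanmedian(W[v,u,2])]]))[0]
        print(v,u.min(),u.max(),'mid',(u.min()+u.max())/2,'pred axis at same row', end=' ')
        zz=np.linspace(.1,.3,400); q=proj('scene',np.c_[0*zz+tip[0],0*zz+tip[1],zz]); print(np.interp(-v,-q[::1,1][::1] if q[0,1]<q[-1,1] else -q[:,1],q[:,0]).round(2), sc[v,u.min()-1:u.min()+2].max(-1),sc[v,u.max()-1:u.max()+2].max(-1))
    print()
E
```

```text
[ 0.663  -0.0064  0.3085] [0.81619357 0.57777855 0.        ]
212 370 370 mid 370.0 pred axis at same row 361.23 [ 41  92 182] [ 41  92 182]
213 353 353 mid 353.0 pred axis at same row 361.16 [183 106  47] [183 106  47]
214 353 353 mid 353.0 pred axis at same row 361.09 [170 109  51] [170 109  51]
215 353 369 mid 361.0 pred axis at same row 361.03 [192 145  52] [ 48  33 135]
216 353 369 mid 361.0 pred axis at same row 360.96 [203 150  41] [ 47  34 142]
217 353 369 mid 361.0 pred axis at same row 360.89 [189 123  37] [48 37 96]
218 353 369 mid 361.0 pred axis at same row 360.82 [169 117  32] [48 45 47]
219 353 369 mid 361.0 pred axis at same row 360.76 [170 125  32] [49 44 53]
220 353 369 mid 361.0 pred axis at same row 360.69 [181 130  31] [47 44 53]
221 353 369 mid 361.0 pred axis at same row 360.62 [156 116  31] [48 50 55]
222 353 369 mid 361.0 pred axis at same row 360.55 [127  86  32] [49 47 54]
223 353 369 mid 361.0 pred axis at same row 360.49 [133  82  37] [50 44 56]
224 353 368 mid 360.5 pred axis at same row 360.42 [135  88  39] [50 49 45]
225 354 368 mid 361.0 pred axis at s
[... 1318 characters left out ...]
 67] [ 84  77 144]
197 357 367 mid 362.0 pred axis at same row 362.24 [80 76 73] [ 85  79 147]
198 357 367 mid 362.0 pred axis at same row 362.17 [148 118  74] [ 84  84 151]
199 357 367 mid 362.0 pred axis at same row 362.11 [145 110  67] [ 84  83 129]
200 356 367 mid 361.5 pred axis at same row 362.04 [114  92  88] [ 84  74 100]
201 356 366 mid 361.0 pred axis at same row 361.97 [89 65 72] [88 84 82]
202 356 368 mid 362.0 pred axis at same row 361.9 [97 46 46] [ 65  74 108]
203 357 369 mid 363.0 pred axis at same row 361.84 [41 44 47] [ 83  80 143]
204 357 366 mid 361.5 pred axis at same row 361.77 [36 43 51] [57 57 56]
205 359 364 mid 361.5 pred axis at same row 361.7 [49 50 53] [50 50 50]
```

Request:
{"api": "arm_command", "payload": {
  "motion": [
    [[1.5, 0.4, 5], [0, 0, 0], 1],
    [[0, 0, 6], [0, 0, 0], 1],
    [[0, 0, 6], [0, 0, 0], 1],
    [[0, 0, 3], [0, 0, 0], 1],
    [[0, 0, 0], [0, 0, 0], 1],
    [[0, 0, 0], [0, 0, 0], 1],
    [[0, 0, 0], [0, 0, 0], 1]
  ]
}}

```text
time: 22.83
position: [0.6621, -0.0054, 0.2876]
tool_rot: [1.152, 2.919, -0.002]
ft_force: [0.3, -0.7, -8.5]
grip_width: 0.456
```

```bash
cat >> h.py <<'E'
def st():
    s=ctrl.get_state(); p,M=pose(s); print(round(s['time'],2),s['position'].round(4),'F',s['ft_force'].round(2),'T',s['torque'].round(2),'g',round(s['grip_width'],3),'yaw',np.degrees(np.arctan2(M[1,1],M[0,1])).round(2),'z',M[:2,2].round(4),'q',s['joint_positions'].round(2)); return s
E
python3 -c "from h import *; st()"
```

```text
22.83 [ 0.6621 -0.0054  0.2876] F [ 0.26 -0.7  -8.52] T [ 0.08 -0.11 -0.  ] g 0.456 yaw 46.93 z [ 0.0024 -0.0021] q [ 0.55  0.44 -0.82  1.32  0.32  1.52  0.58]
```

Now a slow descent onto the nut.

Request:
{"api": "arm_command", "payload": {
  "motion": [
    [[0, 0, 2], [0, 0, 0], 1],
    [[0, 0, 2], [0, 0, 0], 1],
    [[0, 0, 2], [0, 0, 0], 1],
    [[0, 0, 0], [0, 0, 0], 1],
    [[0, 0, 0], [0, 0, 0], 1]
  ]
}}

```text
time: 23.25
position: [0.6619, -0.0053, 0.2812]
tool_rot: [1.152, 2.92, -0.002]
ft_force: [-0.8, 0.3, -7.6]
grip_width: 0.454
```

```bash
python3 -c "from h import *; st()"
```

```text
23.25 [ 0.6619 -0.0053  0.2812] F [-0.8   0.34 -7.62] T [ 0.08 -0.12 -0.01] g 0.454 yaw 46.94 z [ 0.0018 -0.0021] q [ 0.55  0.44 -0.82  1.33  0.32  1.5   0.58]
```

Request:
{"api": "arm_command", "payload": {
  "motion": [
    [[0, 0, 1.5], [0, 0, 0], 1],
    [[0, 0, 1.5], [0, 0, 0], 1],
    [[0, 0, 1], [0, 0, 0], 1],
    [[0, 0, 0], [0, 0, 0], 1],
    [[0, 0, 0], [0, 0, 0], 1]
  ]
}}

```text
time: 23.67
position: [0.6619, -0.0054, 0.2772]
tool_rot: [1.152, 2.92, -0.002]
ft_force: [-0.2, -0.7, -7.6]
grip_width: 0.453
```

```bash
python3 -c "from h import *; st()"
```

```text
23.67 [ 0.6619 -0.0054  0.2772] F [-0.16 -0.68 -7.56] T [ 0.06 -0.03  0.  ] g 0.453 yaw 46.93 z [ 0.0018 -0.0022] q [ 0.55  0.44 -0.82  1.33  0.32  1.5   0.58]
```

Request:
{"api": "arm_command", "payload": {
  "motion": [
    [[0, 0, 2], [0, 0, 0], 1],
    [[0, 0, 2], [0, 0, 0], 1],
    [[0, 0, 2], [0, 0, 0], 1],
    [[0, 0, 2], [0, 0, 0], 1],
    [[0, 0, 0], [0, 0, 0], 1],
    [[0, 0, 0], [0, 0, 0], 1]
  ]
}}

```text
time: 24.17
position: [0.6619, -0.0055, 0.2692]
tool_rot: [1.152, 2.92, -0.002]
ft_force: [-0.7, -0.5, -8.3]
grip_width: 0.452
```

```bash
python3 -c "from h import *; st()"
```

```text
24.17 [ 0.6619 -0.0055  0.2692] F [-0.73 -0.49 -8.26] T [ 0.    0.   -0.03] g 0.452 yaw 46.93 z [ 0.0017 -0.0022] q [ 0.55  0.44 -0.82  1.35  0.32  1.48  0.57]
```

Request:
{"api": "arm_command", "payload": {
  "motion": [
    [[0, 0, 1], [0, 0, 0], 1],
    [[0, 0, 1], [0, 0, 0], 1],
    [[0, 0, 1], [0, 0, 0], 1],
    [[0, 0, 1], [0, 0, 0], 1],
    [[0, 0, 0], [0, 0, 0], 1]
  ]
}}

```text
time: 24.58
position: [0.6622, -0.0051, 0.2655]
tool_rot: [1.152, 2.919, -0.001]
ft_force: [-0.7, 0.6, -4.9]
grip_width: 0.453
```

Request:
{"api": "arm_command", "payload": {
  "motion": [
    [[0, 0, 1], [0, 0, 0], 1],
    [[0, 0, 1], [0, 0, 0], 1],
    [[0, 0, 0], [0, 0, 0], 1],
    [[0, 0, 0], [0, 0, 0], 1]
  ]
}}

```text
time: 24.92
position: [0.6625, -0.0052, 0.265]
tool_rot: [1.151, 2.918, -0.001]
ft_force: [-2.0, -0.6, 4.7]
grip_width: 0.453
```

```bash
python3 -c "from h import *; st()"
```

```text
24.92 [ 0.6625 -0.0052  0.265 ] F [-2.03 -0.61  4.75] T [ 0.07  0.55 -0.  ] g 0.453 yaw 46.93 z [ 0.0042 -0.0023] q [ 0.55  0.45 -0.82  1.36  0.33  1.47  0.57]
```

Fully down at TCP z 0.265 (predicted 0.2648). Turning clockwise now.

Request:
{"api": "arm_command", "payload": {
  "motion": [
    [[0, -0.2, 0], [0, 0, 5], 1],
    [[0, -0.1, 0], [0, 0, 5], 1],
    [[0, -0.2, 0], [0, 0, 5], 1],
    [[0, -0.1, 0], [0, 0, 5], 1],
    [[0, 0, 0], [0, 0, 0], 1]
  ]
}}

```text
time: 25.33
position: [0.6613, -0.0052, 0.265]
tool_rot: [1.645, 2.672, -0.001]
ft_force: [-3.0, -0.5, 5.2]
grip_width: 0.455
```

```bash
python3 -c "from h import *; st()"
```

```text
25.33 [ 0.6613 -0.0052  0.265 ] F [-2.96 -0.46  5.19] T [0.16 1.05 0.04] g 0.455 yaw 26.76 z [ 0.0026 -0.0023] q [ 0.51  0.43 -0.76  1.36  0.29  1.47  0.24]
```

Request:
{"api": "arm_command", "payload": {
  "motion": [
    [[0, -0.2, 0], [0, 0, 5], 1],
    [[0, -0.1, 0], [0, 0, 5], 1],
    [[0, -0.2, 0], [0, 0, 5], 1],
    [[0, -0.1, 0], [0, 0, 5], 1],
    [[0, -0.2, 0], [0, 0, 5], 1],
    [[0, 0, 0], [0, 0, 0], 1]
  ]
}}

```text
time: 25.83
position: [0.6604, -0.0051, 0.265]
tool_rot: [2.185, 2.254, 0.0]
ft_force: [-4.1, 1.0, 6.6]
grip_width: 0.456
```

```bash
python3 -c "from h import *; st()"
```

```text
25.83 [ 0.6604 -0.0051  0.265 ] F [-4.11  1.02  6.58] T [ 0.24  1.21 -0.01] g 0.456 yaw 1.78 z [ 0.0023 -0.0019] q [ 0.47  0.41 -0.68  1.36  0.26  1.46 -0.17]
```

Request:
{"api": "arm_command", "payload": {
  "motion": [
    [[0, -0.5, 0], [0, 0, 5], 1],
    [[0, -0.4, 0], [0, 0, 4], 1],
    [[0, -0.1, 0], [0, 0, 3], 1],
    [[0, 0, 0], [0, 0, 0], 1]
  ]
}}

```text
time: 26.17
position: [0.6598, -0.005, 0.265]
tool_rot: [2.406, 2.015, 0.002]
ft_force: [-2.2, 0.9, 4.9]
grip_width: 0.457
```

```bash
python3 -c "from h import *; st()"
```

```text
26.17 [ 0.6598 -0.005   0.265 ] F [-2.23  0.91  4.85] T [0.26 0.92 0.11] g 0.457 yaw -10.12 z [ 0.0032 -0.0016] q [ 0.45  0.4  -0.65  1.37  0.24  1.45 -0.37]
```

Request:
{"api": "arm_command", "payload": {
  "motion": [
    [[0, -0.1, 0], [0, 0, 4], 1],
    [[0, -0.1, 0], [0, 0, 4], 1],
    [[0, -0.1, 0], [0, 0, 3], 1],
    [[0, 0, 0], [0, 0, 0], 1]
  ]
}}

```text
time: 26.5
position: [0.6595, -0.0048, 0.265]
tool_rot: [2.589, 1.775, 0.003]
ft_force: [-2.6, 0.6, 5.0]
grip_width: 0.459
```

```bash
python3 -c "from h import *; st()"
```

```text
26.5 [ 0.6595 -0.0048  0.265 ] F [-2.57  0.61  5.03] T [0.41 0.93 0.06] g 0.459 yaw -21.12 z [ 0.0031 -0.0014] q [ 0.43  0.39 -0.62  1.37  0.23  1.45 -0.55]
```

Request:
{"api": "arm_command", "payload": {
  "motion": [
    [[0, -0.1, 0], [0, 0, 3], 1],
    [[0, -0.1, 0], [0, 0, 3], 1],
    [[0, -0.1, 0], [0, 0, 3], 1],
    [[0, 0, 0], [0, 0, 0], 1]
  ]
}}

```text
time: 26.83
position: [0.6593, -0.0045, 0.265]
tool_rot: [2.719, 1.568, 0.004]
ft_force: [-2.1, 0.4, 5.4]
grip_width: 0.458
```

```bash
python3 -c "from h import *; st()"
```

```text
26.83 [ 0.6593 -0.0045  0.265 ] F [-2.11  0.4   5.4 ] T [0.33 0.9  0.53] g 0.458 yaw -30.04 z [ 0.0034 -0.0014] q [ 0.41  0.39 -0.6   1.37  0.22  1.45 -0.7 ]
```

Request:
{"api": "arm_command", "payload": {
  "motion": [
    [[0, -0.1, 0], [0, 0, 2], 1],
    [[0, 0, 0], [0, 0, 2], 1],
    [[0, 0, 0], [0, 0, 0], 1]
  ]
}}

```text
time: 27.08
position: [0.6592, -0.0042, 0.265]
tool_rot: [2.769, 1.476, 0.004]
ft_force: [-2.2, 0.8, 5.0]
grip_width: 0.455
```

```bash
python3 -c "from h import *; st()"
```

```text
27.08 [ 0.6592 -0.0042  0.265 ] F [-2.18  0.77  4.99] T [0.28 0.87 1.25] g 0.455 yaw -33.88 z [ 0.0035 -0.0017] q [ 0.4   0.38 -0.59  1.37  0.21  1.45 -0.77]
```

Request:
{"api": "arm_command", "payload": {
  "motion": [
    [[0, 0, 0], [0, 0, 2], 1],
    [[0, 0, 0], [0, 0, 2], 1],
    [[0, 0, 0], [0, 0, 0], 1]
  ]
}}

```text
time: 27.33
position: [0.6592, -0.0041, 0.265]
tool_rot: [2.82, 1.379, 0.004]
ft_force: [-2.7, 2.1, 6.2]
grip_width: 0.455
```

```bash
python3 - <<'E'
from h import *
st(); im,d=optics.get_image('wrist'); cv2.imwrite('pics/t1.png',im)
E
```

```text
27.33 [ 0.6592 -0.0041  0.265 ] F [-2.73  2.11  6.22] T [0.4  0.88 0.9 ] g 0.455 yaw -37.89 z [ 0.0034 -0.0017] q [ 0.39  0.38 -0.58  1.37  0.21  1.45 -0.84]
```

View pics/t1.png

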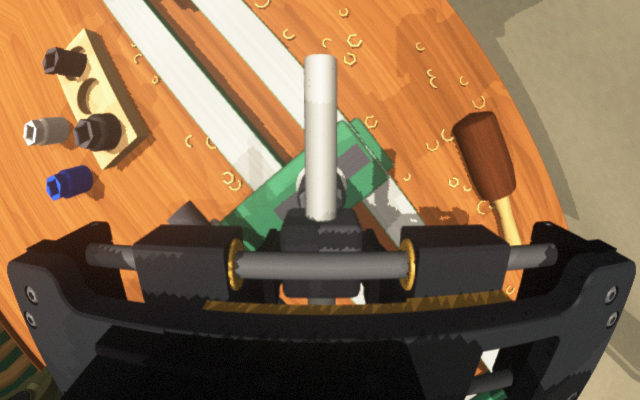

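Request:
{"api": "arm_command", "payload": {
  "motion": [
    [[0, 0, 0], [0, 0, 2], 1],
    [[0, 0, 0], [0, 0, 0], 1]
  ]
}}

```text
time: 27.55
position: [0.6592, -0.004, 0.265]
tool_rot: [2.842, 1.332, 0.004]
ft_force: [-2.7, 0.4, 5.3]
grip_width: 0.454
```

```bash
python3 - <<'E'
from h import *
st(); im,d=optics.get_image('wrist'); cv2.imwrite('pics/t2.png',im)
a=[]
for f in ('e1','t1','t2'):
    a.append(cv2.resize(cv2.imread(f'pics/{f}.png')[40:310,260:390],None,fx=2,fy=2,interpolation=cv2.INTER_CUBIC))
cv2.imwrite('pics/tt.png',np.hstack(a))
E
```

```text
27.55 [ 0.6592 -0.004   0.265 ] F [-2.69  0.44  5.27] T [0.24 0.89 1.78] g 0.454 yaw -39.77 z [ 0.0036 -0.0018] q [ 0.39  0.38 -0.57  1.37  0.21  1.45 -0.87]
```

View pics/tt.png

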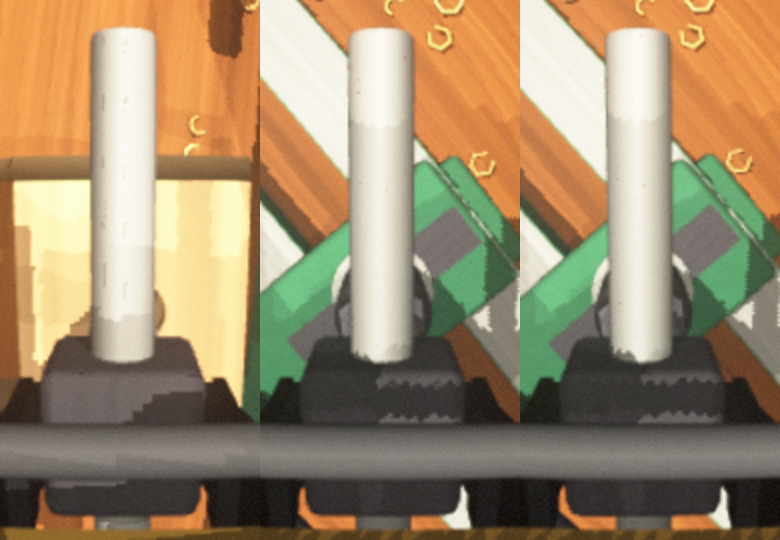

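Request:
{"api": "arm_command", "payload": {
  "motion": [
    [[0, 0, 0], [0, 0, 2], 1],
    [[0, 0, 0], [0, 0, 0], 1]
  ]
}}

```text
time: 27.77
position: [0.6593, -0.0041, 0.2651]
tool_rot: [2.863, 1.283, 0.004]
ft_force: [-2.9, 0.0, 5.7]
grip_width: 0.455
```

```bash
python3 -c "from h import *; st()"
```

```text
27.77 [ 0.6593 -0.0041  0.2651] F [-2.93  0.01  5.74] T [0.03 0.81 2.2 ] g 0.455 yaw -41.72 z [ 0.0038 -0.0024] q [ 0.39  0.38 -0.57  1.37  0.2   1.45 -0.9 ]
```

Request:
{"api": "arm_command", "payload": {
  "motion": [
    [[0, 0, 0], [0, 0, 2], 1],
    [[0, 0, 0], [0, 0, 0], 1],
    [[0, 0, 0], [0, 0, 0], 1]
  ]
}}

```text
time: 28.02
position: [0.659, -0.0043, 0.265]
tool_rot: [2.888, 1.229, 0.003]
ft_force: [-3.0, 0.5, 6.0]
grip_width: 0.451
```

```bash
python3 - <<'E'
from h import *
st(); im,d=optics.get_image('wrist'); cv2.imwrite('pics/t3.png',im)
a=[cv2.resize(cv2.imread(f'pics/{f}.png')[40:310,260:390],None,fx=2,fy=2,interpolation=cv2.INTER_CUBIC) for f in ('t2','t3')]
im,d=optics.get_image('top'); a.append(cv2.resize(im[100:190,270:360],(540,540),interpolation=cv2.INTER_CUBIC)[:, 0:280*1]); cv2.imwrite('pics/tt2.png',np.hstack(a)); cv2.imwrite('pics/tt3.png',cv2.resize(im[95:185,260:370],None,fx=6,fy=6,interpolation=cv2.INTER_CUBIC))
E
```

```text
28.02 [ 0.659  -0.0043  0.265 ] F [-2.97  0.48  6.04] T [0.31 1.08 0.66] g 0.451 yaw -43.89 z [ 0.003  -0.0016] q [ 0.38  0.38 -0.56  1.37  0.2   1.45 -0.94]
```

View pics/tt2.png

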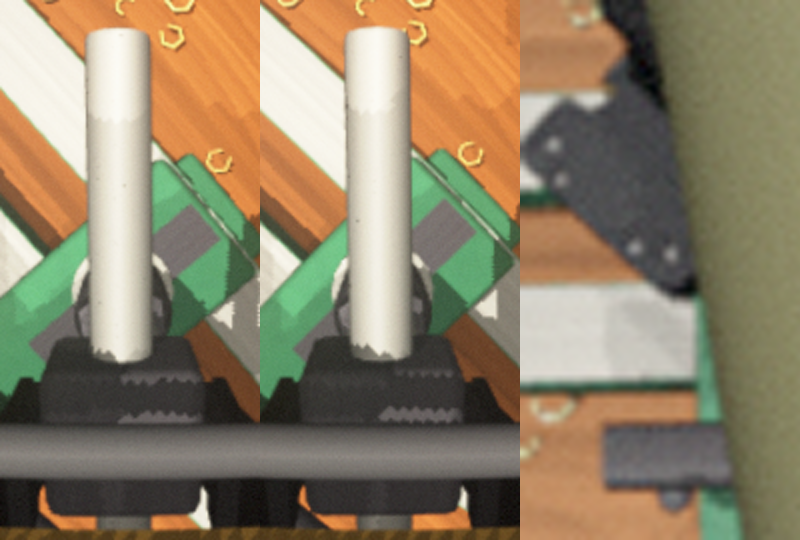

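View pics/tt3.png

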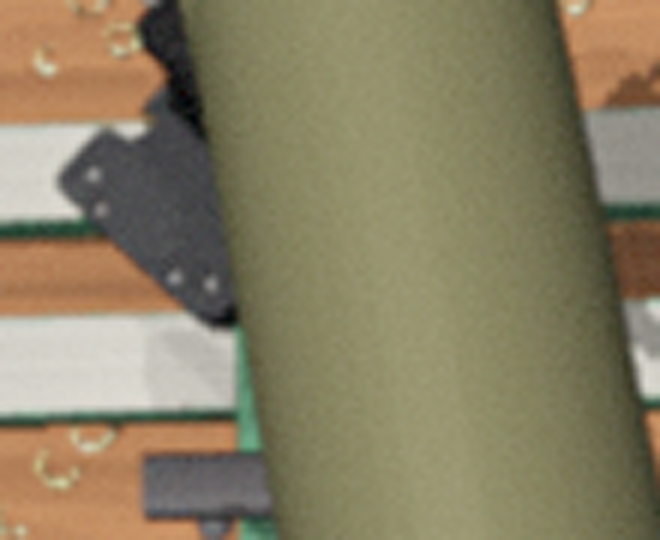

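Request:
{"api": "arm_command", "payload": {
  "motion": [
    [[0, 0, 0], [0, 0, 0], 1],
    [[0, 0, 0], [0, 0, 0], 1]
  ]
}}

```text
time: 28.28
position: [0.6591, -0.0045, 0.2649]
tool_rot: [2.888, 1.23, 0.004]
ft_force: [-3.4, 0.7, 6.4]
grip_width: 0.455
```

```bash
python3 - <<'E'
from h import *
for i in range(4): st(); im,d=optics.get_image('wrist')
cv2.imwrite('pics/t4.png',im)
b=[cv2.resize(cv2.imread(f'pics/{f}.png')[150:215,285:360],None,fx=5,fy=8,interpolation=cv2.INTER_CUBIC) for f in ('t2','t4')]; cv2.imwrite('pics/t4z.png',np.hstack(b))
E
```

```text
28.28 [ 0.6591 -0.0045  0.2649] F [-3.41  0.68  6.38] T [0.38 0.98 0.94] g 0.455 yaw -43.88 z [ 0.0032 -0.0015] q [ 0.38  0.38 -0.56  1.37  0.2   1.45 -0.94]
28.33 [ 0.6592 -0.0045  0.2649] F [-3.04  0.52  6.54] T [0.35 0.98 0.86] g 0.456 yaw -43.89 z [ 0.0032 -0.0015] q [ 0.38  0.38 -0.56  1.37  0.2   1.45 -0.94]
28.38 [ 0.6592 -0.0045  0.2649] F [-2.13  1.9   5.86] T [0.4  0.98 0.9 ] g 0.453 yaw -43.89 z [ 0.0033 -0.0016] q [ 0.38  0.38 -0.56  1.37  0.2   1.45 -0.94]
28.43 [ 0.6592 -0.0044  0.265 ] F [-2.22  0.4   4.38] T [0.37 1.06 0.82] g 0.45 yaw -43.89 z [ 0.0034 -0.0015] q [ 0.38  0.38 -0.56  1.37  0.2   1.45 -0.94]
```

View pics/t4z.png

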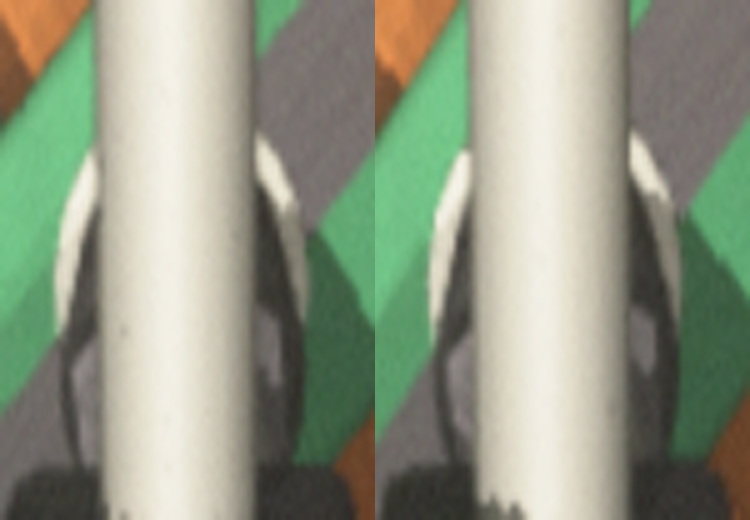

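Request:
{"api": "arm_command", "payload": {
  "motion": [
    [[0, 0, 0], [0, 0, 1.5], 1],
    [[0, 0, 0], [0, 0, 0], 1]
  ]
}}

```text
time: 28.65
position: [0.6592, -0.0044, 0.2649]
tool_rot: [2.904, 1.191, 0.004]
ft_force: [-3.0, -0.2, 5.7]
grip_width: 0.454
```

```bash
python3 -c "from h import *; st()"
```

```text
28.65 [ 0.6592 -0.0044  0.2649] F [-3.02 -0.21  5.66] T [0.3  0.95 0.96] g 0.454 yaw -45.42 z [ 0.0033 -0.0016] q [ 0.38  0.38 -0.56  1.37  0.2   1.45 -0.96]
```

Request:
{"api": "arm_command", "payload": {
  "motion": [
    [[0, 0, 0], [0, 0, 1.5], 1],
    [[0, 0, 0], [0, 0, 0], 1]
  ]
}}

```text
time: 28.82
position: [0.6591, -0.0045, 0.2649]
tool_rot: [2.92, 1.151, 0.004]
ft_force: [-2.9, 1.3, 6.4]
grip_width: 0.458
```

```bash
python3 -c "from h import *; st()"
```

```text
28.82 [ 0.6591 -0.0045  0.2649] F [-2.88  1.27  6.44] T [0.42 1.06 0.56] g 0.458 yaw -46.97 z [ 0.0031 -0.0015] q [ 0.38  0.38 -0.55  1.37  0.2   1.45 -0.99]
```

Request:
{"api": "arm_command", "payload": {
  "motion": [
    [[0, 0, 0], [0, 0, 1.5], 1],
    [[0, 0, 0], [0, 0, 0], 1]
  ]
}}

```text
time: 28.98
position: [0.6591, -0.0044, 0.2649]
tool_rot: [2.936, 1.112, 0.004]
ft_force: [-2.7, 0.9, 5.8]
grip_width: 0.454
```

```bash
python3 -c "from h import *; st()"
```

```text
28.98 [ 0.6591 -0.0044  0.2649] F [-2.71  0.91  5.83] T [0.51 1.   0.36] g 0.454 yaw -48.5 z [ 0.003  -0.0012] q [ 0.37  0.38 -0.55  1.37  0.2   1.44 -1.01]
```

```bash
python3 - <<'E'
from h import *
im,d=optics.get_image('wrist'); cv2.imwrite('pics/t5.png',im); np.save('t5d.npy',d)
b=[cv2.resize(cv2.imread(f'pics/{f}.png')[40:310,255:390],None,fx=2,fy=2,interpolation=cv2.INTER_CUBIC) for f in ('e1','t5')]; 
sc,_=optics.get_image('scene'); b.append(cv2.resize(sc[150:285,290:400],None,fx=4,fy=4,interpolation=cv2.INTER_CUBIC)[:540,:260]);cv2.imwrite('pics/t5z.png',np.hstack(b))
cv2.imwrite('pics/t5s.png',cv2.resize(sc[140:280,290:430],None,fx=4,fy=4,interpolation=cv2.INTER_CUBIC))
# bar edges
for f in('e1','c2','d2','t1','t3','t5'):
    g=cv2.imread(f'pics/{f}.png')[:,:,1].astype(float); o=[]
    for v in(70,110,150,190):
        r=np.abs(np.diff(cv2.GaussianBlur(g,(0,0),1)[v-2:v+3].mean(0))); L=285+r[285:315].argmax(); Rr=328+r[328:360].argmax(); o.append((L+Rr)/2)
    print(f,o)
E
```

```text
e1 [np.float64(319.5), np.float64(321.5), np.float64(320.5), np.float64(322.5)]
c2 [np.float64(320.5), np.float64(327.5), np.float64(329.5), np.float64(321.5)]
d2 [np.float64(321.5), np.float64(322.5), np.float64(320.0), np.float64(320.5)]
t1 [np.float64(318.0), np.float64(319.5), np.float64(321.0), np.float64(319.5)]
t3 [np.float64(311.0), np.float64(317.0), np.float64(319.5), np.float64(315.0)]
t5 [np.float64(315.5), np.float64(327.5), np.float64(319.0), np.float64(315.0)]
```

View pics/t5s.png

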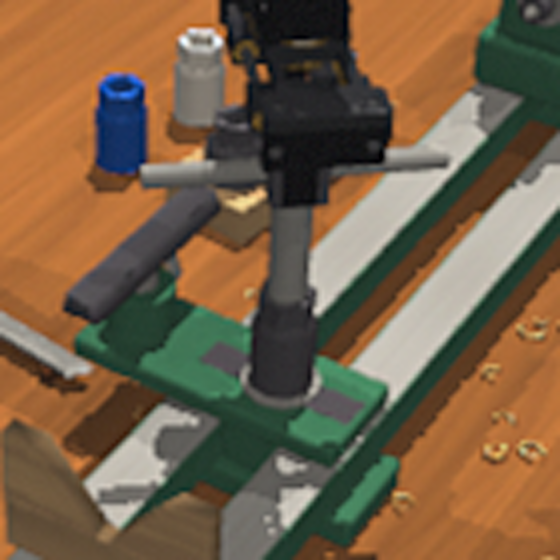

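View pics/t5.png

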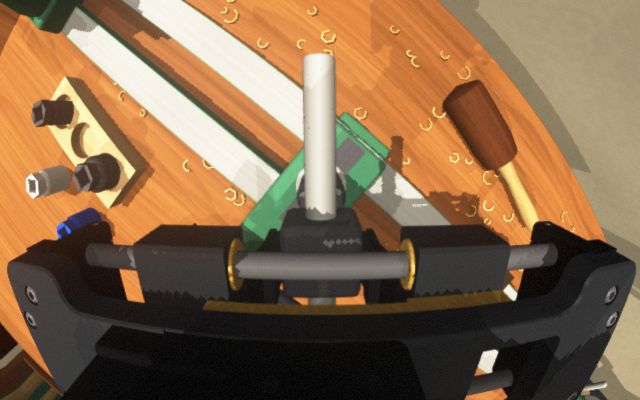

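```bash
python3 - <<'E'
from h import *
b=[cv2.resize(np.clip(cv2.imread(f'pics/{f}.png')[160:220,280:362]*1.8,0,255).astype(np.uint8),None,fx=4.8,fy=4.8,interpolation=cv2.INTER_CUBIC) for f in ('c2','d2','t1','t5')]; cv2.imwrite('pics/cmp.png',np.vstack([np.hstack(b[:2]),np.hstack(b[2:])]))
E
```

```text
(no output)
```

View pics/cmp.png

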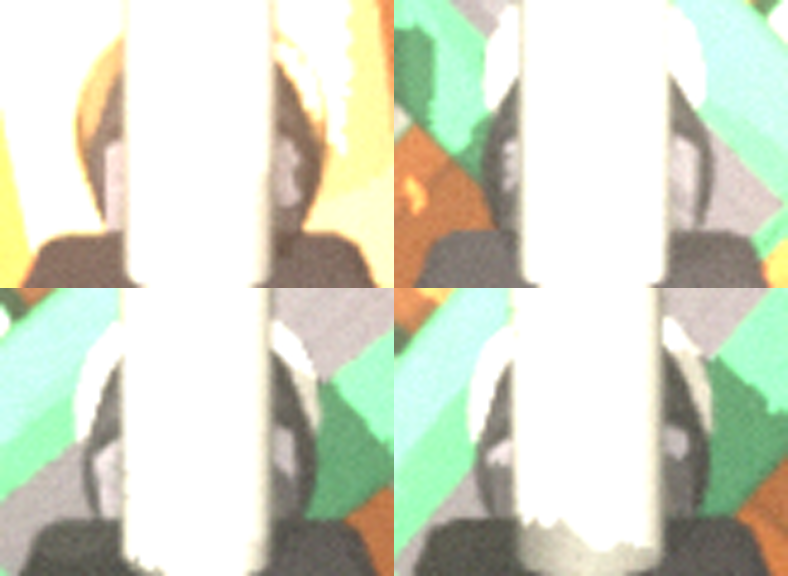

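Request:
{"api": "arm_command", "payload": {
  "motion": [
    [[0, 0, 0], [0, 0, 2], 1],
    [[0, 0, 0], [0, 0, 0], 1]
  ]
}}

```text
time: 29.25
position: [0.6593, -0.0046, 0.2651]
tool_rot: [2.956, 1.058, 0.005]
ft_force: [-2.7, 1.8, 5.9]
grip_width: 0.452
```

```bash
python3 -c "from h import *; st()"
```

```text
29.25 [ 0.6593 -0.0046  0.2651] F [-2.69  1.83  5.92] T [ 0.56  0.93 -0.12] g 0.452 yaw -50.63 z [ 0.0037 -0.0008] q [ 0.37  0.38 -0.54  1.37  0.19  1.44 -1.05]
```

Request:
{"api": "arm_command", "payload": {
  "motion": [
    [[0, 0, 0], [0, 0, 2], 1],
    [[0, 0, 0], [0, 0, 0], 1]
  ]
}}

```text
time: 29.42
position: [0.6594, -0.0045, 0.2651]
tool_rot: [2.974, 1.006, 0.005]
ft_force: [-2.0, 1.2, 6.3]
grip_width: 0.452
```

```bash
python3 -c "from h import *; st()"
```

```text
29.42 [ 0.6594 -0.0045  0.2651] F [-2.02  1.25  6.32] T [0.56 0.89 0.04] g 0.452 yaw -52.6 z [ 0.0039 -0.0008] q [ 0.37  0.37 -0.54  1.37  0.19  1.44 -1.08]
```

Request:
{"api": "arm_command", "payload": {
  "motion": [
    [[0, 0, 0], [0, 0, 2], 1],
    [[0, 0, 0], [0, 0, 0], 1]
  ]
}}

```text
time: 29.58
position: [0.6594, -0.0045, 0.265]
tool_rot: [2.991, 0.955, 0.005]
ft_force: [-2.2, 0.9, 5.1]
grip_width: 0.451
```

```bash
python3 -c "
from h import *
st(); im,d=optics.get_image('wrist'); cv2.imwrite('pics/t6.png',im)"
```

```text
29.58 [ 0.6594 -0.0045  0.265 ] F [-2.16  0.94  5.14] T [0.5  0.89 0.08] g 0.451 yaw -54.59 z [ 0.0038 -0.0008] q [ 0.36  0.37 -0.53  1.37  0.19  1.44 -1.11]
```

View pics/t6.png

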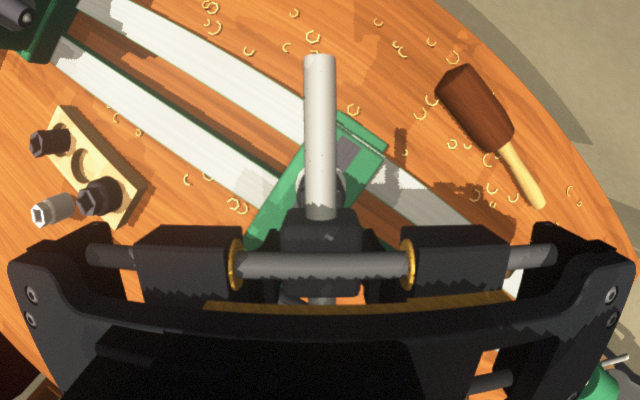

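The torque rose from about 77° of turn, peaked near 2.2 N m, then fell to zero. That suggests the socket was forced past the nut at its stop. I'll keep turning clockwise gently to find where resistance returns, expected about 60° later at yaw ≈ -88.

Request:
{"api": "arm_command", "payload": {
  "motion": [
    [[0, 0, 0], [0, 0, 3], 1],
    [[0, 0, 0], [0, 0, 3], 1],
    [[0, 0, 0], [0, 0, 0], 1]
  ]
}}

```text
time: 29.88
position: [0.6592, -0.0043, 0.265]
tool_rot: [3.037, 0.796, 0.005]
ft_force: [-3.3, 2.5, 6.1]
grip_width: 0.452
```

```bash
python3 -c "from h import *; st()"
```

```text
29.88 [ 0.6592 -0.0043  0.265 ] F [-3.29  2.5   6.12] T [ 0.6   1.02 -0.02] g 0.452 yaw -60.63 z [ 0.0033 -0.0007] q [ 0.35  0.37 -0.52  1.37  0.18  1.44 -1.22]
```

Request:
{"api": "arm_command", "payload": {
  "motion": [
    [[0, -0.1, 0], [0, 0, 3], 1],
    [[0, -0.1, 0], [0, 0, 3], 1],
    [[0, 0, 0], [0, 0, 0], 1]
  ]
}}

```text
time: 30.13
position: [0.6593, -0.0043, 0.265]
tool_rot: [3.075, 0.636, 0.006]
ft_force: [-2.4, 1.6, 4.9]
grip_width: 0.451
```

```bash
python3 -c "from h import *; st()"
```

```text
30.13 [ 0.6593 -0.0043  0.265 ] F [-2.37  1.58  4.92] T [0.56 0.82 0.07] g 0.451 yaw -66.63 z [ 0.0038 -0.001 ] q [ 0.34  0.37 -0.5   1.37  0.18  1.44 -1.32]
```

Request:
{"api": "arm_command", "payload": {
  "motion": [
    [[0, -0.1, 0], [0, 0, 3], 1],
    [[0, -0.1, 0], [0, 0, 3], 1],
    [[0, 0, 0], [0, 0, 0], 1]
  ]
}}

```text
time: 30.38
position: [0.659, -0.0038, 0.265]
tool_rot: [3.104, 0.475, 0.005]
ft_force: [-2.9, 1.4, 5.9]
grip_width: 0.459
```

```bash
python3 -c "from h import *; st()"
```

```text
30.38 [ 0.659  -0.0038  0.265 ] F [-2.88  1.43  5.89] T [0.72 1.08 0.09] g 0.459 yaw -72.61 z [ 0.0033 -0.0006] q [ 0.33  0.37 -0.48  1.37  0.17  1.44 -1.42]
```

Request:
{"api": "arm_command", "payload": {
  "motion": [
    [[0, -0.1, 0], [0, 0, 3], 1],
    [[0, -0.1, 0], [0, 0, 3], 1],
    [[0, 0, 0], [0, 0, 0], 1]
  ]
}}

```text
time: 30.63
position: [0.659, -0.0036, 0.265]
tool_rot: [3.125, 0.312, 0.005]
ft_force: [-2.3, 1.9, 6.3]
grip_width: 0.455
```

```bash
python3 -c "from h import *; st()"
```

```text
30.63 [ 0.659  -0.0036  0.265 ] F [-2.25  1.88  6.27] T [0.64 1.05 0.13] g 0.455 yaw -78.61 z [ 0.0034 -0.0006] q [ 0.32  0.36 -0.47  1.37  0.16  1.44 -1.52]
```

Request:
{"api": "arm_command", "payload": {
  "motion": [
    [[0, -0.1, 0], [0, 0, 3], 1],
    [[0, 0, 0], [0, 0, 1], 1],
    [[0, 0, 0], [0, 0, 0], 1]
  ]
}}

```text
time: 30.88
position: [0.659, -0.0035, 0.265]
tool_rot: [3.134, 0.205, 0.005]
ft_force: [-2.6, 1.4, 5.9]
grip_width: 0.454
```

```bash
python3 -c "from h import *; st()"
```

```text
30.88 [ 0.659  -0.0035  0.265 ] F [-2.57  1.42  5.93] T [0.67 1.01 0.19] g 0.454 yaw -82.52 z [ 0.0034 -0.0006] q [ 0.31  0.36 -0.46  1.37  0.16  1.44 -1.58]
```

Request:
{"api": "arm_command", "payload": {
  "motion": [
    [[0, 0, 0], [0, 0, 2], 1],
    [[0, 0, 0], [0, 0, 0], 1],
    [[0, 0, 0], [0, 0, 0], 1]
  ]
}}

```text
time: 31.13
position: [0.659, -0.0035, 0.265]
tool_rot: [3.137, 0.151, 0.005]
ft_force: [-3.3, 1.5, 6.0]
grip_width: 0.458
```

```bash
python3 -c "from h import *; st()"
```

```text
31.13 [ 0.659  -0.0035  0.265 ] F [-3.3   1.54  6.03] T [0.69 1.01 0.14] g 0.458 yaw -84.49 z [ 0.0034 -0.0005] q [ 0.31  0.36 -0.45  1.37  0.16  1.44 -1.62]
```

Request:
{"api": "arm_command", "payload": {
  "motion": [
    [[0, 0, 0], [0, 0, 2], 1],
    [[0, 0, 0], [0, 0, 0], 1],
    [[0, 0, 0], [0, 0, 0], 1]
  ]
}}

```text
time: 31.38
position: [0.659, -0.0034, 0.265]
tool_rot: [3.14, 0.096, 0.005]
ft_force: [-3.1, 1.5, 6.6]
grip_width: 0.453
```

```bash
python3 -c "from h import *; st()"
```

```text
31.38 [ 0.659  -0.0034  0.265 ] F [-3.13  1.46  6.58] T [0.68 0.98 0.15] g 0.453 yaw -86.48 z [ 0.0034 -0.0004] q [ 0.3   0.36 -0.45  1.37  0.16  1.44 -1.65]
```

Request:
{"api": "arm_command", "payload": {
  "motion": [
    [[0, 0, 0], [0, 0, 2], 1],
    [[0, 0, 0], [0, 0, 0], 1],
    [[0, 0, 0], [0, 0, 0], 1]
  ]
}}

```text
time: 31.63
position: [0.659, -0.0034, 0.265]
tool_rot: [3.141, 0.042, 0.005]
ft_force: [-2.7, 2.3, 5.6]
grip_width: 0.454
```

```bash
python3 -c "from h import *; st()"
```

```text
31.63 [ 0.659  -0.0034  0.265 ] F [-2.75  2.29  5.58] T [0.67 1.   0.37] g 0.454 yaw -88.45 z [ 0.0035 -0.0005] q [ 0.3   0.36 -0.44  1.37  0.15  1.44 -1.68]
```

Request:
{"api": "arm_command", "payload": {
  "motion": [
    [[0, 0, 0], [0, 0, 2], 1],
    [[0, 0, 0], [0, 0, 0], 1],
    [[0, 0, 0], [0, 0, 0], 1]
  ]
}}

```text
time: 31.88
position: [0.659, -0.0033, 0.265]
tool_rot: [3.141, -0.012, 0.006]
ft_force: [-3.5, 2.2, 6.0]
grip_width: 0.458
```

```bash
python3 -c "from h import *; st()"
```

```text
31.88 [ 0.659  -0.0033  0.265 ] F [-3.49  2.15  5.98] T [0.63 0.96 0.52] g 0.458 yaw -90.42 z [ 0.0035 -0.0006] q [ 0.3   0.36 -0.44  1.37  0.15  1.44 -1.72]
```

Resistance came back at yaw -90.4 with 0.52 N m, exactly 60° after the first onset (-30, 0.53 N m). So the nut stands fixed at its stop. I'll apply a last small tightening, relieve the side load and check.

Request:
{"api": "arm_command", "payload": {
  "motion": [
    [[-0.3, -0.2, 0], [0, 0, 1.5], 1],
    [[-0.3, -0.2, 0], [0, 0, 1], 1],
    [[0, 0, 0], [0, 0, 0], 1],
    [[0, 0, 0], [0, 0, 0], 1]
  ]
}}

```text
time: 32.22
position: [0.6588, -0.0031, 0.265]
tool_rot: [3.139, -0.078, 0.007]
ft_force: [-1.2, 0.9, 4.7]
grip_width: 0.452
```

```bash
python3 -c "from h import *; st()"
```

```text
32.22 [ 0.6588 -0.0031  0.265 ] F [-1.17  0.87  4.67] T [0.49 0.76 1.11] g 0.452 yaw -92.84 z [ 0.0045 -0.0013] q [ 0.29  0.36 -0.43  1.38  0.15  1.44 -1.76]
```

Request:
{"api": "arm_command", "payload": {
  "motion": [
    [[0, 0, -1], [0, 0, -1], 1],
    [[0, 0, -1], [0, 0, -1], 1],
    [[0, 0, 0], [0, 0, 0], 0.5],
    [[0, 0, 0], [0, 0, 0], 0.4],
    [[0, 0, 0], [0, 0, 0], 0.2],
    [[0, 0, 0], [0, 0, 0], 0],
    [[0, 0, 0], [0, 0, 0], 0],
    [[0, 0, 0], [0, 0, 0], 0]
  ]
}}

```text
time: 32.88
position: [0.6584, -0.0052, 0.2654]
tool_rot: [3.139, -0.03, 0.004]
ft_force: [0.6, 0.2, 0.3]
grip_width: 0.795
```

```bash
python3 - <<'E'
from h import *
st(); im,d=optics.get_image('wrist'); cv2.imwrite('pics/r1.png',im)
E
```

```text
32.88 [ 0.6584 -0.0052  0.2654] F [0.6  0.21 0.32] T [ 0.03  0.04 -0.03] g 0.795 yaw -91.11 z [ 0.0023 -0.0025] q [ 0.3   0.36 -0.44  1.37  0.15  1.44 -1.73]
```

View pics/r1.png

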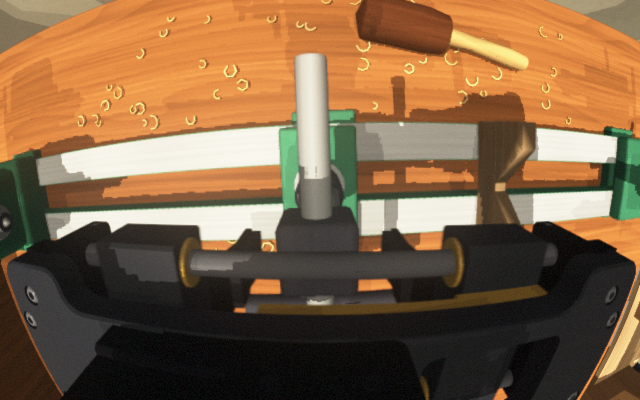

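Request:
{"api": "arm_command", "payload": {
  "motion": [
    [[0, 0, 0], [0, 0, 0], 0],
    [[0, 0, 0], [0, 0, 0], 0],
    [[0, 0, -10], [0, 0, 0], 0],
    [[0, 0, -20], [0, 0, 0], 0],
    [[0, 0, -25], [0, 0, 0], 0],
    [[0, 0, -30], [0, 0, 0], 0],
    [[0, 0, -35], [0, 0, 0], 0],
    [[0, 0, -20], [0, 0, 0], 0]
  ]
}}

```text
time: 33.6
position: [0.6584, -0.0042, 0.4106]
tool_rot: [3.139, -0.029, 0.012]
ft_force: [0.5, 0.5, 0.9]
grip_width: 1.006
```

Request:
{"api": "arm_command", "payload": {
  "motion": [
    [[-30, 0, 0], [0, 0, 0], 0],
    [[-35, 0, 0], [0, 0, 0], 0],
    [[-35, 0, 0], [0, 0, 0], 0],
    [[0, 0, 0], [0, 0, 0], 0],
    [[0, 0, 0], [0, 0, 0], 0],
    [[0, 0, 0], [0, 0, 0], 0],
    [[0, 0, 0], [0, 0, 0], 0]
  ]
}}

```text
time: 34.18
position: [0.559, -0.0027, 0.4056]
tool_rot: [3.14, -0.03, 0.005]
ft_force: [0.3, 0.7, 0.5]
grip_width: 0.997
```

```bash
python3 - <<'E'
from h import *
s,im,d=shot('f1'); sc,ds=optics.get_image('scene'); cv2.imwrite('pics/f1s.png',cv2.resize(sc[140:290,270:430],None,fx=4,fy=4,interpolation=cv2.INTER_CUBIC))
tp,dt=optics.get_image('top'); cv2.imwrite('pics/f1t.png',tp)
W=cloud('wrist',d,s)
m=(W[...,2]>.272)&(W[...,2]<.29)&(np.hypot(W[...,0]-.661,W[...,1]+.004)<.035); P=W[m]; print('hub top',len(P),P.mean(0) if len(P) else None)
if len(P)>50:
    c=np.median(P,0); _,S,V=np.linalg.svd(P-P.mean(0)); print(c,V[2])
W=cloud('scene',ds); m=(W[...,2]>.25)&(np.hypot(W[...,0]-.661,W[...,1]+.004)<.03); print(np.nanmax(W[...,2][m]))
E
```

```text
f1 34.1833 [ 0.559  -0.0027  0.4056] [ 3.14  -0.03   0.005] q [ 0.36  0.12 -0.45  1.37  0.05  1.66 -1.67] f [0.3 0.7 0.5]
hub top 1961 [ 0.65872105 -0.00401293  0.27904424]
[ 0.65861118 -0.00410588  0.27919374] [-0.0118293  -0.00242453  0.99992709]
0.28371246129184935
```

View pics/f1s.png

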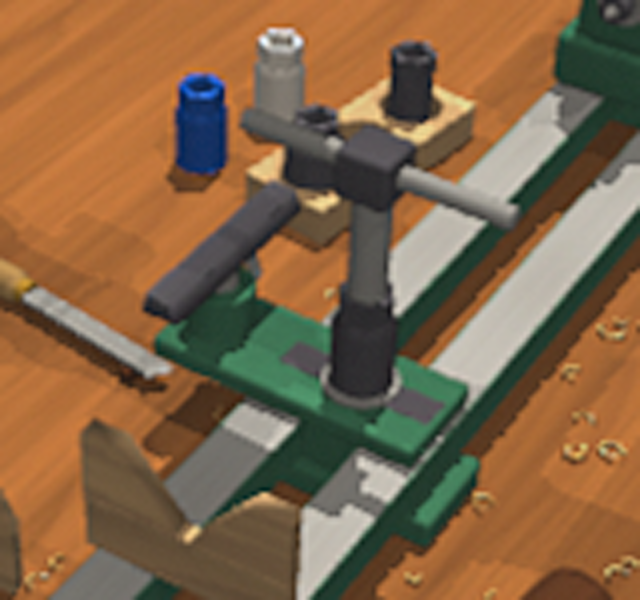

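View pics/f1.png

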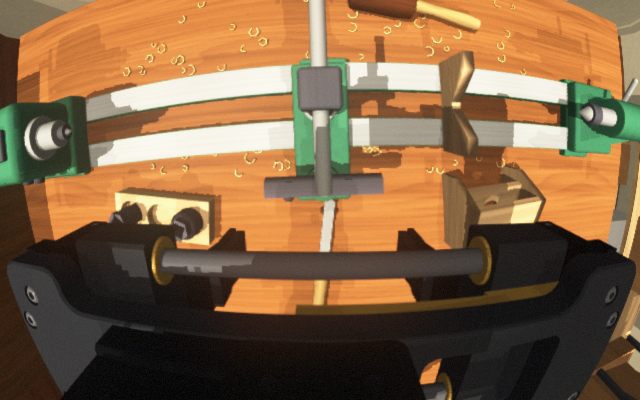

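View pics/f1t.png

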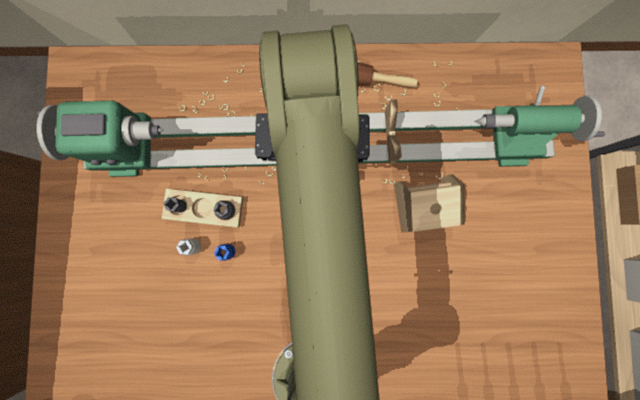

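```bash
python3 - <<'E'
from h import *
st(); print(ctrl.close_job())
E
```

```text
34.33 [ 0.5589 -0.0026  0.4048] F [0.36 0.4  0.18] T [0.01 0.01 0.04] g 0.995 yaw -91.06 z [ 0.0015 -0.0014] q [ 0.36  0.12 -0.45  1.37  0.05  1.66 -1.67]
the job is handed in; nothing more can be done
None
```

The tool rest should now be locked: the wrench and the 30 mm socket stand upright and fully down on the clamp nut, which was turned clockwise to its stop. I handed the job in at 34.3 s. No camera could see the nut under the socket, so "tight" rests on the torque readings alone.

- **Wrench and socket:** I drew the wrench out of the rack along its own axis and pushed its drive into the middle socket with about 28 N. On lifting, the wrist force rose to the weight of wrench plus socket and the socket came up with it, so the ball had clicked.
- **On the nut:** The socket went fully down on the washer, with the hand height within 0.2 mm of the expected value.
- **Turning (not clean):** Firm resistance began after about 77° of turn. I kept turning, the torque peaked at 2.2 N m, then it fell to zero. I read this as the socket being forced past the nut's corners at the stop.
- **Recheck of the stop:** Resistance came back exactly 60° later at the same torque (0.53, then 0.52 N m), which fits a nut standing still at its stop. I tightened gently to 1.1 N m, eased back about 2° and let go.
- **Last checks:** The hub top is at 0.279 m, as it should be with everything home. The wrench leans about 0.7° at most and the gripper was touching nothing. The other sockets, chisel, V-rest and rack are where they were.

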